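# Unstack the snack jars onto the counter display

## Task

Take the stack on the shop counter apart and set up the display: stand the yellow-lidded jar, the red-lidded jar and the small green-lidded pot each in the middle of the round stand of its own lid's colour, and lay the long blue tin from the bottom of the stack in the middle of the long white-edged blue tray, lengthwise along it. Set the glass down gently and never tip it over, and leave the big steel-lidded jar and the steel bowl where they are.

Things in the scene. Friction and masses are not known exactly. Their poses are not given: they have to be found in the camera images.
- tin: long closed flat tin, painted blue with a thin steel line around it, 180 mm long (its x) x 64 mm wide (its y) x 42 mm high, loose, about 0.4 kg. The bottom of the stack: it lies flat on the counter and both jars stand side by side on its flat top, on its long centre line, 46 mm either side of its middle (32 mm free between them), either one at either end. Origin: centre of its underside; x runs along its length, z up. Either way round looks the same.
- yellow_jar: plain round filled glass jar with a screw lid of yellow plastic, 60 mm diameter over its whole height, 66 mm high (the top 18 mm is lid), loose, about 0.22 kg; best held by its upper half. Starts standing on the tin; the green pot may be standing on its lid. Origin: centre of its underside; z up along its axis; its yaw means nothing.
- red_jar: plain round filled glass jar with a screw lid of red plastic, 60 mm diameter over its whole height, 66 mm high (the top 18 mm is lid), loose, about 0.22 kg; best held by its upper half. Starts standing on the tin; the green pot may be standing on its lid. Origin: centre of its underside; z up along its axis; its yaw means nothing.
- green_pot: small round filled glass pot with a screw lid of green plastic, 40 mm diameter over its whole height, 44 mm high, loose, about 0.07 kg. Starts standing on the middle of the lid of one of the two jars, the top of the stack (its top 152 mm above the counter). Origin: centre of its underside; z up along its axis; its yaw means nothing.
- yellow_stand: low round yellow display stand, 90 mm diameter, 8 mm high, flat top without a rim, fixed to the counter. Origin: centre of its underside, on the counter, so its top face is 8 mm above the origin. 
- red_stand: low round red display stand, 90 mm diameter, 8 mm high, flat top without a rim, fixed to the counter. Origin: centre of its underside, on the counter, so its top face is 8 mm above the origin. 
- green_stand: low round green display stand, 90 mm diameter, 8 mm high, flat top without a rim, fixed to the counter. Origin: centre of its underside, on the counter, so its top face is 8 mm above the origin. 
- tray: flat blue display tray with a 7 mm white border around its flat top, for the tin, 210 mm long (its x) x 92 mm wide (its y), 6 mm high, no raised rim, fixed to the counter. Origin: centre of its underside, on the counter, so its top face is 6 mm above the origin; x runs along its length. The tin may lie either way round.
- big_jar: bystander: tall glass jar of orange lentils with a steel lid, 90 mm diameter, 150 mm high, loose, on the far side of the counter. Origin: centre of its underside. Leave it alone.
- bowl: bystander: empty round steel bowl, 110 mm across the rim, 45 mm high, loose, on the far side of the counter. Origin: centre of its underside. Leave it alone.
Things that resemble listed ones, but are neither listed nor needed, are in the scene too. What is meant by the yellow_jar is not orange, and is the larger of those in its own colour.

How it is judged (in metres and radians):
At the end, for the whole second after the job is handed in: Yellow jar, red jar and green pot each upright (4.5 degrees) on their own colour of stand, within 12 mm of its centre; tin flat on the tray, within 12 mm of its centre and 8 degrees of its length; all released and at rest; big jar and bowl within 20 mm of where they started (horizontal distance between yellow_jar and yellow_stand below 0.012 m and z of yellow_jar in the frame of yellow_stand between 0.005 and 0.012 m and angle between each of yellow_jar, red_jar, green_pot, tin's own z axis and vertical below 0.08 rad and linear speed of each of yellow_jar, red_jar, green_pot, tin below 0.02 m/s and angular speed of each of yellow_jar, red_jar, green_pot, tin below 0.2 rad/s and horizontal distance between red_jar and red_stand below 0.012 m and z of red_jar in the frame of red_stand between 0.005 and 0.012 m and horizontal distance between green_pot and green_stand below 0.012 m and z of green_pot in the frame of green_stand between 0.005 and 0.012 m and horizontal distance between tin and tray below 0.012 m and z of tin in the frame of tray between 0.003 and 0.01 m and angle between the x axis of tin and the x axis of tray, either way round below 0.15 rad and distance of each of big_jar, bowl from where it was at the start of the episode below 0.02 m); the robot touches nothing.
It fails at once if a jar or the pot is tipped over (more than about 35 degrees) (angle between any of yellow_jar, red_jar, green_pot's own z axis and vertical above 0.6 rad).
It fails at once if a jar or the pot is dropped or slammed onto its stand (over 40 N) (contact force between yellow_jar and yellow_stand above 40 N or contact force between red_jar and red_stand above 40 N or contact force between green_pot and green_stand above 40 N).
It fails at once if the big jar is pushed away or knocked over (distance of big_jar from where it was at the start of the episode above 0.02 m or angle between big_jar's own z axis and vertical above 0.2 rad).
It fails at once if the bowl is pushed away or knocked over (distance of bowl from where it was at the start of the episode above 0.02 m or angle between bowl's own z axis and vertical above 0.2 rad).
It also fails if it takes over 134 s, if anything falls off the work surface, if the arm or the gripper's body presses on something with over 40 N, if the wrist force passes 120 N, or if a joint passes its speed limit or range.

## Robot

A 6-joint arm with a two-finger parallel gripper is mounted at the origin on the work surface. World frame = base frame: x ahead of the robot, y to its left, z up, the work surface at z = 0. Lengths are in mm, angles in rad, forces in N, time in s.
With the tool pointing down it reaches from about 350 to 975 mm from the base axis. Payload 7.1 kg.
Tool frame: the origin (TCP) lies at the very end of the fingers, on their centre line; the grasp point (between the pads) lies 19 mm behind it (ctrl.grip_depth is the distance from the TCP to the grasp point, in mm); x points along the fingers, z is the direction in which the jaws open and shut, and the axes are right-handed (so a half turn about x gives the same grasp; the last joint's range is limited). The gripper opens to 88 mm and grips with 3 to 60 N. Pads are 20 mm wide; open, the fingers measure 115 mm over their backs; the gripper's body (75 mm by 178 mm) begins 61 mm behind the grasp point.
Start: joints at [1.186, 0.423, 1.63, -0, 1.089, -0.019], TCP at [223.528, 583.644, 222.675] pointing down, gripper open.
Joint ranges: [-3, 3], [-0.9, 2.11], [0.09, 2.58], [-1.31, 4.45], [0.11, 2.69], [-2.54, 2.54]. Speed limits (rad/s): [2.39, 2.39, 3.01, 3.14, 3.14, 3.14].

## Interface

Orientations are given as a rotation vector (axis times angle).
In Python, from workcell import ctrl gives the robot as it stands. The module is installed in compiled form; this text tells all that it offers.
- The arm moves only by the tool send_rows, never from a script. Its argument "rows" is a list of rows, each a list of 4 numbers: the shift along the tool's x, y, z in mm, then the turn about the tool's x in rad. In form: [[x, y, z, turn], ...]. A call has 1 to 10 rows; each row shifts and turns the pose as measured when the row begins, along the tool's axes as they then stand; what a row does not reach is not made up. A row lasts 1/12 s, in which the tool goes at most 41.7 mm and 7.16 degrees, less where a joint would pass 70% of its speed; a pose out of reach is approached as far as the arm can. A call with a gripper value outside its range is refused whole. "fingers" is the opening, from 0 (shut) to 1 (fully open), set as the call begins (left out, the last holds). The fingers move at their own pace and stop on an object; the grip force is fixed at half the most. Time passes only in rows, so rows that do not move let the fingers close. It gives the time, the measured TCP pose, the force and the opening at its end, in the units of the state.
- ctrl.get_obs(): the state, without advancing time (a new reading comes with each control period).
- ctrl.get_image(name): name is "side" or "top" or "wrist"; returns a dict with "img" (420x560x3 uint8, red, green, blue), "depth" (420x560 float32, mm along the optical axis (not along the pixel's ray), 0 where there is no reading), "mtx" (3x3 intrinsics, pixels), "dist_coeffs" ([k1, k2, p1, p2, k3] as OpenCV has them; the pictures are not rectified), "world_from_camera" (4x4, takes a point from camera to world coordinates). Camera axes: x right, y down, z forward; pixel columns grow to the right and rows downward; lengths in mm; the calibration is good to about 2 mm. A picture is of the moment at which its call begins.
- ctrl.close_job(): hands the job in, once; it reports no verdict.
The state is a dict: "t": time; "qpos": joint angles; "qvel": joint speeds; "joint_torque": joint torques, N m; "ee_pos": TCP position; "orientation": TCP orientation; "ft_force": force on the tool from outside, world axes, zero at the start; "moment": the same for the moment, N m; "width": finger opening in mm.
Only numpy, scipy, OpenCV 4.12 (cv2) and the standard library are available. Lean on these libraries where they do the work, as an engineer would, in place of code of your own. Each camera call takes 0.05 s, during which the arm holds its last target.

## Working session

There is one attempt and no reset: what is moved stays moved. The work goes in short steps, Python scripts to look and compute and a tool call to move; the robot and the scene stay as the last step left them, time stands still between calls to the robot, and variables do not carry over. Pictures are saved under pics/ and viewed, and the job is handed in when it is done.

Besides the shell and the picture viewer there is one more tool, called after "Request:" by a JSON object that holds its "fn" and its "kwargs". send_rows: Moves the arm, as the interface text tells. Its arguments: {"type":"object","properties":{"rows":{"type":"array"},"fingers":{"type":"number"}},"required":["rows"]}

```bash
mkdir -p pics; ls
python3 - <<'E'
from workcell import ctrl
import cv2
print(ctrl.get_obs()); print(ctrl.grip_depth)
for n in("top","side","wrist"):
    d=ctrl.get_image(n); cv2.imwrite(f"pics/{n}0.png",d["img"][:,:,::-1]); print(n,d["mtx"].tolist(),d["dist_coeffs"],d["world_from_camera"].round(3).tolist())
E
```

```text
pics
{'t': 0.0, 'qpos': array([ 1.18601776e+00,  4.23852042e-01,  1.63067925e+00,  1.78021753e-05,
        1.08859168e+00, -1.89776556e-02]), 'qvel': array([ 5.55474661e-04, -2.90007638e-04, -1.26019511e-03, -1.96124599e-03,
       -1.09731276e-03, -1.40057725e-05]), 'joint_torque': array([ 3.27278503e-04, -5.44638491e+01, -2.73664391e+01,  6.45244843e-02,
        2.26357958e-02, -1.71040974e-04]), 'ee_pos': array([223.31218257, 583.15319733, 221.89892606]), 'orientation': array([-0.93650994,  1.36165998,  0.93513932]), 'ft_force': array([ 0.58284809, -0.29103848, -0.07444401]), 'moment': array([-0.04907136,  0.04261377,  0.00229043]), 'width': 87.75820438616641}
18.700000000000003
top [[402.38963672721906, 0.0, 280.55715361637607], [0.0, 402.38963672721906, 212.93743067218676], [0.0, 0.0, 1.0]] [-0.0506223  0.         0.         0.         0.       ] [[-0.006, -0.992, 0.129, 454.416], [-1.0, 0.002, -0.027, -20.143], [0.027, -0.129, -0.991, 931.669], [0.0, 0.0, 0.0, 1.0]]
side [[456.34005439921197, 0.0, 284.2245575976112], [0.0, 456.34005439921197, 208.14742569398112], [0.0, 0.0, 1.0]] [-0.03603503  0.          0.          0.          0.        ] [[0.748, -0.497, 0.439, 157.98], [-0.663, -0.554, 0.503, -498.907], [-0.007, -0.668, -0.744, 774.017], [0.0, 0.0, 0.0, 1.0]]
wrist [[306.67914912775717, 0.0, 278.4349299137987], [0.0, 306.67914912775717, 208.5670646145413], [0.0, 0.0, 1.0]] [-0.04668274  0.          0.          0.          0.        ] [[0.358, 0.891, 0.278, 144.923], [0.934, -0.342, -0.108, 614.534], [-0.001, 0.298, -0.955, 382.919], [0.0, 0.0, 0.0, 1.0]]
```

View pics/top0.png

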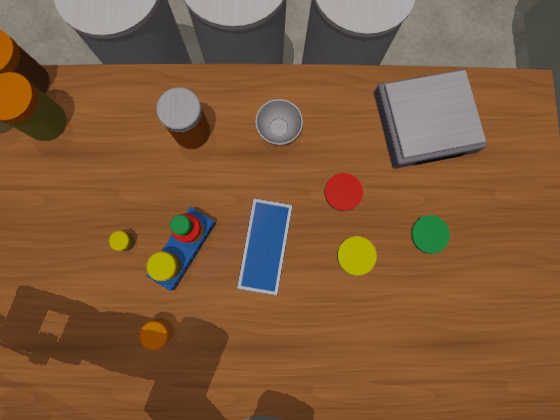

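View pics/side0.png

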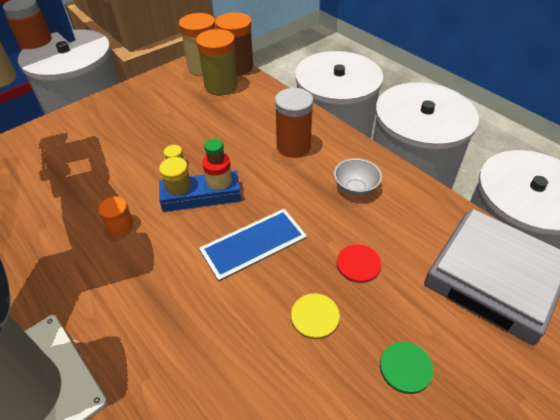

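View pics/wrist0.png

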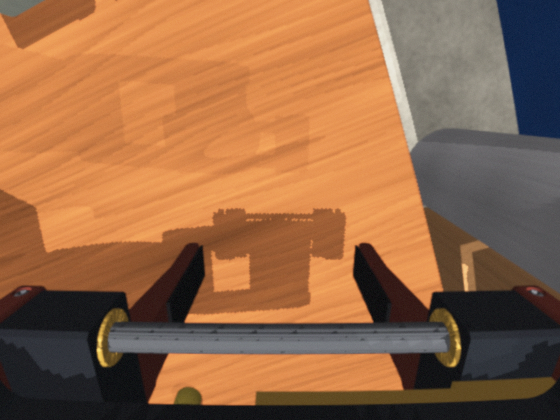

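```bash
cat > h.py <<'E'
from workcell import ctrl
import numpy as np, cv2
HUE={"red":[(0,6),(174,180)],"yellow":[(25,35)],"green":[(50,85)],"blue":[(100,125)],"orange":[(7,20)]}
def grab(n):
    d=ctrl.get_image(n); im=d["img"]; h,w=im.shape[:2]
    uv=np.stack(np.meshgrid(np.arange(w),np.arange(h)),-1).reshape(-1,1,2).astype(np.float64)
    xn=cv2.undistortPoints(uv,d["mtx"],d["dist_coeffs"]).reshape(h,w,2)
    T=d["world_from_camera"]; r=np.concatenate([xn,np.ones((h,w,1))],-1)
    d["ray"]=r@T[:3,:3].T; d["o"]=T[:3,3]
    d["P"]=d["o"]+d["ray"]*d["depth"][...,None]
    d["hsv"]=cv2.cvtColor(im,cv2.COLOR_RGB2HSV); return d
def mask(d,c,smin=130,vmin=60):
    H=d["hsv"]; m=np.zeros(H.shape[:2],bool)
    for a,b in HUE[c]: m|=(H[...,0]>=a)&(H[...,0]<=b)
    return m&(H[...,1]>=smin)&(H[...,2]>=vmin)
def plane(d,m,z):
    r=d["ray"][m]; return (d["o"]+r*((z-d["o"][2])/r[:,2])[:,None])
def blobs(m,amin=60):
    n,l,s,c=cv2.connectedComponentsWithStats(m.astype(np.uint8))
    return [(l==i,s[i,4],c[i]) for i in range(1,n) if s[i,4]>=amin]
E
cat > meas.py <<'E'
from h import *
import sys
for n in ("top","side"):
    d=grab(n)
    for c in ("yellow","red","green","blue"):
        for m,a,ce in blobs(mask(d,c)):
            p=d["P"][m]; 
            ok=d["depth"][m]>0
            if ok.sum()<20: continue
            zt=np.percentile(p[ok][:,2],90)
            if not (-30<zt<250): continue
            mm=m&(np.abs(d["P"][...,2]-zt)<6)
            q=plane(d,mm,zt)[:,:2].astype(np.float32)
            (cc,r)=cv2.minEnclosingCircle(q); rr=cv2.minAreaRect(q)
            print(n,c,a,ce.round(),"ztop%.1f"%zt,"circ",np.round(cc,1),round(r,1),"mean",q.mean(0).round(1),"rect",np.round(rr[0],1),np.round(rr[1],1),round(rr[2],1))
E
python3 meas.py
```

```text
top yellow 304 [119. 240.] ztop49.1 circ [509.1 310.7] 21.4 mean [509.4 310.6] rect [509.5 310.1] [41.3 41. ] 46.1
top yellow 1205 [357. 255.] ztop9.5 circ [ 476.3 -220.3] 45.0 mean [ 475.8 -220.1] rect [ 476.3 -220.8] [88.2 87. ] 89.5
top yellow 662 [161. 266.] ztop108.8 circ [453.3 200.3] 29.2 mean [453.5 200.4] rect [453.6 200.8] [56.6 54.7] 1.4
top red 1146 [343. 192.] ztop9.7 circ [ 625.4 -193.4] 45.0 mean [ 624.9 -193.4] rect [ 625.6 -193.5] [87.4 85.9] 88.8
top red 319 [190. 230.] ztop109.0 circ [532.3 153.1] 29.6 mean [527.1 143.4] rect [529.5 148.2] [46.3 57.7] 59.8
top green 322 [180. 225.] ztop153.0 circ [533.8 154.4] 19.1 mean [533.7 154.4] rect [533.8 154. ] [36.2 36.6] 45.7
top green 1115 [430. 234.] ztop9.7 circ [ 523.9 -395.3] 44.6 mean [ 523.6 -395.1] rect [ 523.8 -394.8] [87.1 84.3] 89.5
top blue 2795 [265. 247.] ztop7.6 circ [497.9 -10.2] 102.5 mean [496.8  -8.8] rect [498.1  -9. ] [ 75.9 193.2] 79.9
top blue 964 [185. 248.] ztop43.1 circ [493.3 176.3] 92.3 mean [493.7 166.6] rect [492.8 176.2] [ 62.6 177.6] 59.3
side yellow 515 [172. 161.] ztop110.7 circ [452.5 20
[... 428 characters left out ...]
reen 239 [213. 146.] ztop154.5 circ [529.8 151.7] 21.9 mean [530.9 151.3] rect [530.5 150.7] [42.8 35.6] 53.7
side green 2069 [406. 367.] ztop11.0 circ [ 522.1 -395.9] 45.3 mean [ 521.5 -397. ] rect [ 521.8 -396.3] [88.2 88.9] 87.9
side blue 500 [59. 17.] ztop105.1 circ [ 592.4 1188.1] 42.0 mean [ 594.6 1174.4] rect [ 597.  1188.2] [25.7 82.6] 1.1
side blue 793 [10. 50.] ztop4.8 circ [ 447.8 1422.5] 16.4 mean [ 450.6 1420.8] rect [ 451.1 1421.4] [32.  21.3] 72.0
side blue 1502 [200. 194.] ztop44.2 circ [491.8 175.5] 92.2 mean [486.4 166.8] rect [490.6 173.3] [ 69.1 175.5] 59.7
side blue 2519 [251. 243.] ztop9.0 circ [497.6  -8.3] 101.6 mean [493.9  -8. ] rect [497.3  -7.8] [ 74.2 191.7] 79.9
```

```bash
cat > go.py <<'E'
# usage: go.py x y z yawdeg(jaw axis, mod 180)  -> shift in tool axes, at present yaw and at target yaw
from h import *
import sys
from scipy.spatial.transform import Rotation as Ro
o=ctrl.get_obs(); R=Ro.from_rotvec(o["orientation"]).as_matrix()
p=o["ee_pos"]; jz=np.degrees(np.arctan2(R[1,2],R[0,2]))
print("t%.2f"%o["t"],"tcp",p.round(1),"xaxis",R[:,0].round(3),"jaw yaw %.1f"%jz,"q6 %.2f"%o["qpos"][5],"F",o["ft_force"].round(1),"w %.1f"%o["width"])
if len(sys.argv)>3:
    t=np.array([float(a) for a in sys.argv[1:4]]); s=R.T@(t-p)
    print("shift now",s.round(1))
    if len(sys.argv)>4:
        dy=(float(sys.argv[4])-jz+90)%180-90; turn=-np.radians(dy)  # x points down
        print("turn",round(turn,3), "shift after turn",(Ro.from_rotvec([turn,0,0]).as_matrix().T@s).round(1))
E
python3 go.py 533 154 200 59.3
python3 - <<'E'
from h import *
d=grab("top")
for n,(u,v) in dict(big=(180,108),bowl=(279,122),orange=(154,330),scale=(395,160),sc2=(430,110)).items(): print(n,d["P"][v,u].round())
E
```

```text
t0.25 tcp [223.4 583.4 222.3] xaxis [-0.    -0.001 -1.   ] jaw yaw 69.0 q6 -0.02 F [-0.4  0.4  0.2] w 87.6
shift now [  22.5 -442.7 -290.3]
turn 0.17 shift after turn [  22.5 -485.4 -211.2]
big [771. 161. 149.]
bowl [795. -43.   4.]
orange [320. 223.  64.]
scale [ 693. -310.   39.]
sc2 [ 805. -390.   62.]
```

Request:
{"fn": "send_rows", "kwargs": {"rows": [[0,0,0,0.085],[0,0,0,0.085],[0,-30,-13,0],[0,-30,-13,0],[0,-30,-13,0],[0,-30,-13,0],[0,-30,-13,0],[0,-30,-13,0],[0,-30,-13,0],[0,-30,-13,0]], "fingers": 1}}

```text
t: 1.13
ee_pos: [377.2, 367.4, 221.6]
orientation: [-0.805, 1.415, 0.808]
ft_force: [1.0, 0.3, -0.0]
width: 88.1
```

```bash
python3 go.py 533 154 200 59.3
```

```text
t1.13 tcp [377.2 367.4 221.6] xaxis [ 0.     0.002 -1.   ] jaw yaw 59.4 q6 -0.29 F [ 1.   0.3 -0. ] w 88.1
shift now [  21.1 -242.8 -104.3]
turn 0.001 shift after turn [  21.1 -242.9 -104. ]
```

Request:
{"fn": "send_rows", "kwargs": {"rows": [[0,-30,-13,0],[0,-30,-13,0],[0,-30,-13,0],[0,-30,-13,0],[0,-30,-13,0],[0,-30,-13,0],[0,-30,-13,0],[0,-20,-8,0],[0,-12,-5,0],[0,0,0,0]]}}

```text
t: 1.97
ee_pos: [542.0, 137.6, 222.5]
orientation: [-0.802, 1.412, 0.802]
ft_force: [-0.3, 0.4, -0.3]
width: 87.8
```

```bash
python3 go.py 533 154 117 59.3
```

```text
t1.97 tcp [542.  137.6 222.5] xaxis [ 0.004  0.003 -1.   ] jaw yaw 59.1 q6 -0.81 F [-0.3  0.4 -0.3] w 87.8
shift now [105.5  16.4   8.9]
turn -0.004 shift after turn [105.5  16.4   9. ]
```

Request:
{"fn": "send_rows", "kwargs": {"rows": [[10,8,4,0],[15,5,3,0],[20,0,0,0],[0,0,0,0]]}}

```text
t: 2.3
ee_pos: [532.6, 153.4, 175.4]
orientation: [-0.799, 1.411, 0.801]
ft_force: [-1.3, -0.5, -0.7]
width: 88.0
```

```bash
python3 go.py 533 154 117 59.3
```

```text
t2.30 tcp [532.6 153.4 175.4] xaxis [ 0.005  0.004 -1.   ] jaw yaw 58.9 q6 -0.77 F [-1.3 -0.5 -0.7] w 88.0
shift now [58.4  0.1  0.4]
turn -0.007 shift after turn [58.4  0.1  0.4]
```

Request:
{"fn": "send_rows", "kwargs": {"rows": [[12,0,0,0],[12,0,0,0],[12,0,0,0],[10,0,0,0],[6,0,0,0],[4,0,0,0],[0,0,0,0]]}}

```text
t: 2.88
ee_pos: [528.5, 160.0, 116.1]
orientation: [-0.803, 1.411, 0.808]
ft_force: [0.1, 0.1, 0.7]
width: 88.2
```

```bash
python3 go.py 533 154 117 59.3
python3 - <<'E'
from h import *
for n in("side","wrist"): cv2.imwrite(f"pics/{n}1.png",grab(n)["img"][:,:,::-1])
E
```

```text
t2.88 tcp [528.5 160.  116.1] xaxis [ 0.003  0.005 -1.   ] jaw yaw 59.3 q6 -0.77 F [0.1 0.1 0.7] w 88.2
shift now [-1.  -6.9 -2.8]
turn 0.0 shift after turn [-1.  -6.9 -2.8]
```

View pics/wrist1.png

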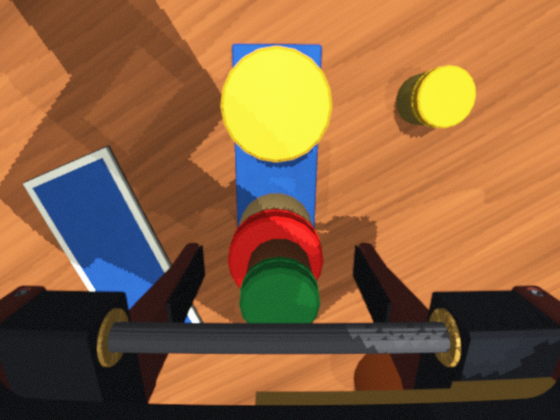

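View pics/side1.png

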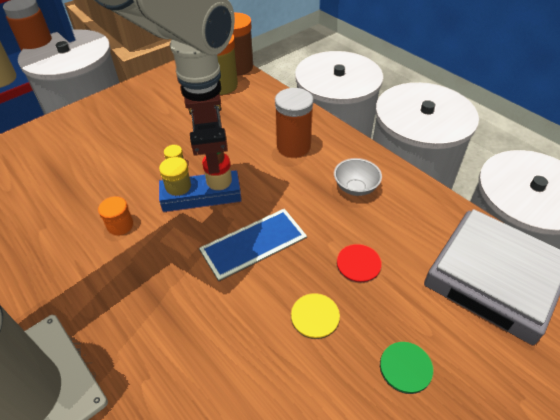

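Request:
{"fn": "send_rows", "kwargs": {"rows": [[-1,-3,-1,0],[0,-3,-1,0],[0,0,0,0],[0,0,0,0],[0,0,0,0]]}}

```text
t: 3.4
ee_pos: [535.7, 154.6, 120.4]
orientation: [-0.803, 1.406, 0.805]
ft_force: [-0.3, -0.7, -0.4]
width: 87.9
```

```bash
python3 go.py 533 154 117 59.3
```

```text
t3.40 tcp [535.7 154.6 120.4] xaxis [ 0.008  0.006 -1.   ] jaw yaw 59.2 q6 -0.78 F [-0.3 -0.7 -0.4] w 87.9
shift now [ 3.4  2.  -1.9]
turn -0.001 shift after turn [ 3.4  2.  -1.9]
```

Request:
{"fn": "send_rows", "kwargs": {"rows": [[0,0,0,0],[0,0,0,0],[0,0,0,0]]}}

```text
t: 3.65
ee_pos: [535.9, 154.4, 120.9]
orientation: [-0.803, 1.405, 0.805]
ft_force: [-0.6, -0.1, -0.1]
width: 87.9
```

Run:
```python
from h import *
for i in range(6):
    print(ctrl.get_obs()["ee_pos"].round(2)); ctrl.get_image("wrist")
```

```text
[535.92 154.45 120.87]
[535.91 154.45 120.85]
[535.85 154.5  120.78]
[535.85 154.49 120.79]
[535.82 154.5  120.75]
[535.85 154.47 120.75]
```

Request:
{"fn": "send_rows", "kwargs": {"rows": [[3,2,-2,0],[0,0,0,0],[0,0,0,0]]}}

```text
t: 4.2
ee_pos: [532.8, 153.8, 117.3]
orientation: [-0.803, 1.406, 0.805]
ft_force: [-0.2, -0.7, 0.0]
width: 87.7
```

```bash
python3 go.py 533 154 117 59.3
```

```text
t4.20 tcp [532.8 153.8 117.3] xaxis [ 0.009  0.006 -1.   ] jaw yaw 59.2 q6 -0.78 F [-0.2 -0.7  0. ] w 87.7
shift now [ 0.3 -0.1  0.3]
turn -0.001 shift after turn [ 0.3 -0.1  0.3]
```

Request:
{"fn": "send_rows", "kwargs": {"rows": [[0,0,0,0],[0,0,0,0],[0,0,0,0],[0,0,0,0],[0,0,0,0],[0,0,0,0],[0,0,0,0],[0,0,0,0]], "fingers": 0.3}}

```text
t: 4.87
ee_pos: [532.8, 153.9, 117.3]
orientation: [-0.803, 1.405, 0.805]
ft_force: [-0.0, 0.6, 0.2]
width: 39.9
```

```bash
python3 go.py 533 154 117 59.3
```

```text
t4.87 tcp [532.8 153.9 117.3] xaxis [ 0.009  0.006 -1.   ] jaw yaw 59.2 q6 -0.78 F [-0.   0.6  0.2] w 39.9
shift now [ 0.3 -0.1  0.2]
turn -0.001 shift after turn [ 0.3 -0.1  0.2]
```

Request:
{"fn": "send_rows", "kwargs": {"rows": [[-8,0,0,0],[-15,0,0,0],[-20,0,0,0],[-20,0,0,0],[-10,0,0,0],[0,0,0,0]], "fingers": 0.3}}

```text
t: 5.37
ee_pos: [530.8, 152.9, 193.8]
orientation: [-0.803, 1.41, 0.806]
ft_force: [0.7, -0.6, -0.9]
width: 39.6
```

```bash
python3 go.py 523.2 -395.2 190 59.3
```

```text
t5.37 tcp [530.8 152.9 193.8] xaxis [ 0.005  0.005 -1.   ] jaw yaw 59.2 q6 -0.78 F [ 0.7 -0.6 -0.9] w 39.6
shift now [   0.9 -273.9 -474.8]
turn -0.001 shift after turn [   0.9 -273.3 -475.2]
```

Request:
{"fn": "send_rows", "kwargs": {"rows": [[0,-6,-10,0],[0,-12,-20,0],[0,-15,-26,0],[0,-15,-26,0],[0,-15,-26,0],[0,-15,-26,0],[0,-15,-26,0],[0,-15,-26,0],[0,-15,-26,0],[0,-15,-26,0]]}}

```text
t: 6.2
ee_pos: [521.7, -134.0, 184.0]
orientation: [-0.806, 1.415, 0.82]
ft_force: [0.6, 0.3, 0.2]
width: 40.0
```

Request:
{"fn": "send_rows", "kwargs": {"rows": [[0,-15,-26,0],[0,-15,-26,0],[0,-15,-26,0],[0,-15,-26,0],[0,-15,-26,0],[0,-15,-26,0],[0,-12,-20,0],[0,-8,-14,0],[0,-4,-7,0],[0,0,0,0]]}}

```text
t: 7.03
ee_pos: [506.0, -382.6, 168.3]
orientation: [-0.79, 1.428, 0.827]
ft_force: [0.3, -0.5, -0.7]
width: 39.8
```

```bash
python3 go.py 523.2 -395.2 100 59.3
```

```text
t7.03 tcp [ 506.  -382.6  168.3] xaxis [-0.022  0.014 -1.   ] jaw yaw 59.3 q6 -1.70 F [ 0.3 -0.5 -0.7] w 39.8
shift now [ 67.7 -22.9  -2.1]
turn 0.001 shift after turn [ 67.7 -22.9  -2.1]
```

Request:
{"fn": "send_rows", "kwargs": {"rows": [[15,-8,0,0],[15,-8,-1,0],[15,-4,-1,0],[8,0,0,0],[0,0,0,0],[0,0,0,0]]}}

```text
t: 7.53
ee_pos: [518.2, -389.9, 109.1]
orientation: [-0.785, 1.43, 0.833]
ft_force: [-0.1, -0.7, -0.2]
width: 39.9
```

```bash
python3 go.py 523.2 -395.2 40 59.3
```

```text
t7.53 tcp [ 518.2 -389.9  109.1] xaxis [-0.027  0.019 -0.999] jaw yaw 59.4 q6 -1.70 F [-0.1 -0.7 -0.2] w 39.9
shift now [68.8 -9.2 -2.2]
turn 0.001 shift after turn [68.8 -9.2 -2.1]
```

Request:
{"fn": "send_rows", "kwargs": {"rows": [[8,-3,-1,0],[14,-3,-1,0],[14,-2,0,0],[12,0,0,0],[6,0,0,0],[3,0,0,0],[0,0,0,0],[0,0,0,0]]}}

```text
t: 8.2
ee_pos: [522.9, -393.8, 46.3]
orientation: [-0.786, 1.43, 0.834]
ft_force: [0.6, 0.2, -1.0]
width: 39.5
```

```bash
python3 go.py 523.2 -395.2 18 59.3
```

```text
t8.20 tcp [ 522.9 -393.8   46.3] xaxis [-0.027  0.019 -0.999] jaw yaw 59.5 q6 -1.70 F [ 0.6  0.2 -1. ] w 39.5
shift now [28.2 -1.9 -1.1]
turn 0.003 shift after turn [28.2 -1.9 -1.1]
```

Request:
{"fn": "send_rows", "kwargs": {"rows": [[6,-1,-1,0],[6,-1,0,0],[5,0,0,0],[3,0,0,0],[2,0,0,0],[1,0,0,0],[0,0,0,0],[0,0,0,0]]}}

```text
t: 8.87
ee_pos: [524.4, -396.3, 22.3]
orientation: [-0.787, 1.429, 0.832]
ft_force: [-0.2, -0.2, -0.3]
width: 39.4
```

```bash
python3 go.py 523.2 -395.2 17.5 59.3
```

```text
t8.87 tcp [ 524.4 -396.3   22.3] xaxis [-0.025  0.017 -1.   ] jaw yaw 59.5 q6 -1.70 F [-0.2 -0.2 -0.3] w 39.4
shift now [4.9 1.5 0.3]
turn 0.003 shift after turn [4.9 1.5 0.3]
```

Request:
{"fn": "send_rows", "kwargs": {"rows": [[1,1,0,0],[1,0.5,0,0],[1,0,0,0],[0.5,0,0,0],[0,0,0,0],[0,0,0,0]]}}

```text
t: 9.37
ee_pos: [523.3, -395.6, 19.3]
orientation: [-0.788, 1.428, 0.831]
ft_force: [-0.3, -0.2, -1.6]
width: 39.4
```

```bash
python3 go.py 523.2 -395.2 17.5 59.3
```

```text
t9.37 tcp [ 523.3 -395.6   19.3] xaxis [-0.024  0.016 -1.   ] jaw yaw 59.5 q6 -1.70 F [-0.3 -0.2 -1.6] w 39.4
shift now [1.8 0.2 0.3]
turn 0.003 shift after turn [1.8 0.2 0.3]
```

Request:
{"fn": "send_rows", "kwargs": {"rows": [[0.7,0,0,0],[0.7,0,0,0],[0.4,0,0,0],[0,0,0,0],[0,0,0,0]]}}

```text
t: 9.78
ee_pos: [523.4, -395.7, 17.9]
orientation: [-0.789, 1.428, 0.831]
ft_force: [-0.5, -0.3, -0.5]
width: 39.3
```

```bash
python3 go.py 523.2 -395.2 17.5 59.3
```

```text
t9.78 tcp [ 523.4 -395.7   17.9] xaxis [-0.024  0.016 -1.   ] jaw yaw 59.5 q6 -1.70 F [-0.5 -0.3 -0.5] w 39.3
shift now [0.4 0.5 0.3]
turn 0.003 shift after turn [0.4 0.5 0.3]
```

Request:
{"fn": "send_rows", "kwargs": {"rows": [[0.5,0,0,0],[0.5,0,0,0],[0,0,0,0]]}}

```text
t: 10.03
ee_pos: [523.5, -395.8, 18.0]
orientation: [-0.789, 1.428, 0.83]
ft_force: [0.1, 0.1, -1.7]
width: 39.6
```

```bash
python3 go.py 523.2 -395.2 17.5 59.3
```

```text
t10.03 tcp [ 523.5 -395.8   18. ] xaxis [-0.023  0.016 -1.   ] jaw yaw 59.5 q6 -1.70 F [ 0.1  0.1 -1.7] w 39.6
shift now [0.5 0.5 0.3]
turn 0.003 shift after turn [0.5 0.5 0.3]
```

Request:
{"fn": "send_rows", "kwargs": {"rows": [[1,0,0,0],[1,0,0,0],[0,0,0,0],[0,0,0,0]]}}

```text
t: 10.37
ee_pos: [523.8, -396.0, 18.2]
orientation: [-0.789, 1.428, 0.83]
ft_force: [0.5, -0.2, -0.8]
width: 40.0
```

```bash
python3 go.py 523.2 -395.2 17.5 59.3
```

```text
t10.37 tcp [ 523.8 -396.    18.2] xaxis [-0.023  0.016 -1.   ] jaw yaw 59.5 q6 -1.70 F [ 0.5 -0.2 -0.8] w 40.0
shift now [0.7 0.9 0.4]
turn 0.003 shift after turn [0.7 0.9 0.4]
```

Request:
{"fn": "send_rows", "kwargs": {"rows": [[0,0,0,0],[0,0,0,0],[0,0,0,0],[0,0,0,0],[0,0,0,0],[0,0,0,0],[-5,0,0,0],[-10,0,0,0],[-15,0,0,0],[0,0,0,0]], "fingers": 1}}

```text
t: 11.2
ee_pos: [524.1, -396.2, 48.7]
orientation: [-0.788, 1.428, 0.831]
ft_force: [0.1, -1.2, 0.1]
width: 87.7
```

```bash
python3 go.py 532.5 152.5 160 59.3; python3 meas.py | grep -E "green|yellow|red|blue"
```

```text
t11.20 tcp [ 524.1 -396.2   48.7] xaxis [-0.024  0.017 -1.   ] jaw yaw 59.5 q6 -1.70 F [ 0.1 -1.2  0.1] w 87.7
shift now [-102.3  274.8  477.1]
turn 0.003 shift after turn [-102.3  276.1  476.3]
top yellow 304 [119. 240.] ztop49.1 circ [509.3 310.5] 21.5 mean [509.4 310.6] rect [509.5 310.1] [41.3 41. ] 46.2
top yellow 1079 [357. 255.] ztop9.5 circ [ 475.3 -219.3] 43.6 mean [ 475.3 -219.8] rect [ 475.2 -218.6] [83.6 84.9] 88.7
top yellow 660 [161. 266.] ztop108.8 circ [453.3 200.3] 29.2 mean [453.5 200.5] rect [453.6 200.8] [56.6 54.7] 1.4
top red 1148 [343. 192.] ztop9.7 circ [ 624.2 -193.4] 45.3 mean [ 625.  -193.1] rect [ 625.6 -193.5] [87.4 85.9] 88.8
top red 680 [186. 227.] ztop108.9 circ [532.4 153.1] 29.6 mean [532.5 153.1] rect [533.2 153.4] [57.3 57.2] 45.6
top green 617 [429. 240.] ztop51.8 circ [ 520.2 -395.7] 19.2 mean [ 515.9 -393. ] rect [ 514.8 -392.6] [37.9 20.5] 59.9
top blue 2794 [265. 247.] ztop7.8 circ [497.9 -10.2] 102.5 mean [496.9  -8.8] rect [498.1  -9. ] [ 75.9 193.1] 79.9
top blue 967 [185. 248.] ztop43.1 circ [493.3 176.3] 92.3 mean [493.8 166.6] rect [492.
[... 154 characters left out ...]
537 [216. 163.] ztop110.6 circ [528.7 150.1] 32.2 mean [529.7 150.4] rect [529.3 150.3] [60.7 59.1] 47.9
side red 1344 [359. 263.] ztop10.7 circ [ 623.  -194.6] 46.3 mean [ 622.4 -195. ] rect [ 622.6 -194.7] [88.8 88.7] 48.0
side red 318 [448. 327.] ztop219.7 circ [ 510.9 -424.1] 31.6 mean [ 506.1 -428.3] rect [ 508.9 -427.1] [20.4 62.7] 54.9
side green 1384 [400. 366.] ztop52.9 circ [ 520.  -394.1] 20.3 mean [ 517.8 -392.9] rect [ 517.7 -392.4] [38.1 30.2] 47.8
side blue 1490 [200. 194.] ztop44.3 circ [491.7 175.4] 92.2 mean [486.3 166.9] rect [491.1 173.4] [ 68.  175.4] 58.9
side blue 2504 [251. 242.] ztop9.1 circ [497.5  -8.3] 101.6 mean [494.1  -7.8] rect [497.3  -7.7] [ 73.9 191.6] 79.9
```

Request:
{"fn": "send_rows", "kwargs": {"rows": [[-20,0,0,0],[-30,0,0,0],[-30,0,0,0],[-20,6,10,0],[0,12,20,0],[0,13,22,0],[0,13,22,0],[0,13,22,0],[0,13,22,0],[0,13,22,0]]}}

```text
t: 12.13
ee_pos: [522.9, -232.0, 149.8]
orientation: [-0.778, 1.433, 0.831]
ft_force: [0.6, 0.4, -0.1]
width: 87.9
```

Request:
{"fn": "send_rows", "kwargs": {"rows": [[0,13,22,0],[0,13,22,0],[0,13,22,0],[0,13,22,0],[0,13,22,0],[0,13,22,0],[0,13,22,0],[0,13,22,0],[0,13,22,0],[0,13,22,0]]}}

```text
t: 12.97
ee_pos: [519.6, 36.5, 151.0]
orientation: [-0.774, 1.439, 0.834]
ft_force: [0.4, -0.8, -0.4]
width: 88.0
```

```bash
python3 go.py 532.5 152.5 160 59.3
```

```text
t12.97 tcp [519.6  36.5 151. ] xaxis [-0.036  0.022 -0.999] jaw yaw 59.0 q6 -1.01 F [ 0.4 -0.8 -0.4] w 88.0
shift now [ -6.9  49.1 106. ]
turn -0.006 shift after turn [ -6.9  48.5 106.3]
```

Request:
{"fn": "send_rows", "kwargs": {"rows": [[0,8,18,0],[0,6,12,0],[0,4,8,0],[0,2,4,0],[0,0,0,0],[0,0,0,0],[0,0,0,0]]}}

```text
t: 13.55
ee_pos: [521.9, 88.8, 149.7]
orientation: [-0.777, 1.441, 0.84]
ft_force: [-0.6, 0.5, -0.2]
width: 87.6
```

```bash
python3 go.py 532.5 152.5 160 59.3
```

```text
t13.55 tcp [521.9  88.8 149.7] xaxis [-0.04   0.022 -0.999] jaw yaw 59.3 q6 -0.92 F [-0.6  0.5 -0.2] w 87.6
shift now [-9.3 23.9 60.1]
turn -0.001 shift after turn [-9.3 23.9 60.2]
```

Request:
{"fn": "send_rows", "kwargs": {"rows": [[-10,0,0,0],[-15,0,0,0],[-15,0,0,0],[-15,0,0,0],[-15,0,0,0],[-15,0,0,0],[-10,0,0,0],[-5,0,0,0],[0,0,0,0]]}}

```text
t: 14.3
ee_pos: [525.9, 79.8, 258.3]
orientation: [-0.77, 1.444, 0.832]
ft_force: [0.9, 0.9, 0.3]
width: 87.9
```

```bash
python3 go.py
```

```text
t14.30 tcp [525.9  79.8 258.3] xaxis [-0.04   0.021 -0.999] jaw yaw 58.7 q6 -0.92 F [0.9 0.9 0.3] w 87.9
```

Request:
{"fn": "send_rows", "kwargs": {"rows": [[40,0,0,0],[40,0,0,0],[0,0,0,0],[0,0,0,0],[0,0,0,0]]}}

```text
t: 14.72
ee_pos: [524.0, 80.5, 178.4]
orientation: [-0.77, 1.442, 0.83]
ft_force: [-0.5, 0.2, 0.2]
width: 88.0
```

```bash
python3 go.py
```

```text
t14.72 tcp [524.   80.5 178.4] xaxis [-0.037  0.021 -0.999] jaw yaw 58.6 q6 -0.93 F [-0.5  0.2  0.2] w 88.0
```

Request:
{"fn": "send_rows", "kwargs": {"rows": [[-40,0,0,0],[-40,0,0,0],[0,0,0,0],[0,0,0,0],[0,0,0,0]]}}

```text
t: 15.13
ee_pos: [528.8, 78.7, 267.7]
orientation: [-0.771, 1.438, 0.828]
ft_force: [0.9, 0.1, 0.3]
width: 87.7
```

```bash
python3 go.py
```

```text
t15.13 tcp [528.8  78.7 267.7] xaxis [-0.033  0.021 -0.999] jaw yaw 58.6 q6 -0.92 F [0.9 0.1 0.3] w 87.7
```

Request:
{"fn": "send_rows", "kwargs": {"rows": [[40,0,0,0],[40,0,0,0],[0,0,0,0],[0,0,0,0],[0,0,0,0],[-40,0,0,0],[-40,0,0,0],[0,0,0,0],[0,0,0,0],[0,0,0,0]]}}

```text
t: 15.97
ee_pos: [531.9, 78.9, 278.7]
orientation: [-0.773, 1.429, 0.824]
ft_force: [0.2, -0.2, -0.2]
width: 87.8
```

Request:
{"fn": "send_rows", "kwargs": {"rows": [[40,0,0,0],[40,0,0,0],[0,0,0,0],[0,0,0,0],[0,0,0,0],[-40,0,0,0],[-40,0,0,0],[0,0,0,0],[0,0,0,0],[0,0,0,0]]}}

```text
t: 16.8
ee_pos: [534.8, 79.1, 289.8]
orientation: [-0.775, 1.42, 0.82]
ft_force: [-0.5, 0.4, -0.5]
width: 88.1
```

Request:
{"fn": "send_rows", "kwargs": {"rows": [[40,0,0,0],[40,0,0,0],[0,0,0,0],[0,0,0,0],[0,0,0,0]]}}

```text
t: 17.22
ee_pos: [535.3, 81.1, 211.3]
orientation: [-0.777, 1.415, 0.817]
ft_force: [-0.5, -1.0, -1.4]
width: 87.9
```

```bash
python3 go.py 532.5 152.8 160 59.3
```

```text
t17.22 tcp [535.3  81.1 211.3] xaxis [-0.009  0.024 -1.   ] jaw yaw 58.6 q6 -0.93 F [-0.5 -1.  -1.4] w 87.9
shift now [53.  38.7 58.9]
turn -0.011 shift after turn [53.  38.  59.4]
```

Request:
{"fn": "send_rows", "kwargs": {"rows": [[5,4,6,-0.011],[10,8,12,0],[10,9,14,0],[10,8,12,0],[8,5,8,0],[4,3,4,0],[0,0,0,0],[0,0,0,0]]}}

```text
t: 17.88
ee_pos: [538.1, 155.0, 173.8]
orientation: [-0.789, 1.396, 0.822]
ft_force: [-0.2, -0.3, -0.1]
width: 88.0
```

```bash
python3 go.py 532.5 152.8 120 59.3
```

```text
t17.88 tcp [538.1 155.  173.8] xaxis [ 0.006  0.027 -1.   ] jaw yaw 59.4 q6 -0.81 F [-0.2 -0.3 -0.1] w 88.0
shift now [53.7  3.3 -6.2]
turn 0.002 shift after turn [53.7  3.2 -6.2]
```

Request:
{"fn": "send_rows", "kwargs": {"rows": [[6,1,-2,0],[10,1,-2,0],[12,1,-1,0],[12,0,-1,0],[8,0,0,0],[4,0,0,0],[0,0,0,0],[0,0,0,0]]}}

```text
t: 18.55
ee_pos: [533.2, 149.2, 119.0]
orientation: [-0.788, 1.395, 0.818]
ft_force: [1.1, 1.1, 0.5]
width: 87.8
```

```bash
python3 go.py 532.5 152.8 70 59.3
```

```text
t18.55 tcp [533.2 149.2 119. ] xaxis [ 0.009  0.027 -1.   ] jaw yaw 59.2 q6 -0.82 F [1.1 1.1 0.5] w 87.8
shift now [49.   2.2  1.4]
turn -0.001 shift after turn [49.   2.2  1.4]
```

Request:
{"fn": "send_rows", "kwargs": {"rows": [[5,1,1,0],[10,1,0,0],[12,0,0,0],[10,0,0,0],[6,0,0,0],[3,0,0,0],[0,0,0,0],[0,0,0,0]]}}

```text
t: 19.22
ee_pos: [532.9, 152.8, 68.4]
orientation: [-0.788, 1.394, 0.818]
ft_force: [-0.3, 0.4, -0.2]
width: 87.7
```

```bash
python3 go.py 532.5 152.8 70 59.3
```

```text
t19.22 tcp [532.9 152.8  68.4] xaxis [ 0.01   0.027 -1.   ] jaw yaw 59.3 q6 -0.82 F [-0.3  0.4 -0.2] w 87.7
shift now [-1.6  0.4 -0.2]
turn -0.001 shift after turn [-1.6  0.4 -0.2]
```

Request:
{"fn": "send_rows", "kwargs": {"rows": [[0,0,0,0],[0,0,0,0],[0,0,0,0],[0,0,0,0],[0,0,0,0],[0,0,0,0],[0,0,0,0]], "fingers": 0.5}}

```text
t: 19.8
ee_pos: [533.9, 153.0, 69.8]
orientation: [-0.788, 1.392, 0.817]
ft_force: [-0.5, 0.0, -2.8]
width: 59.9
```

Request:
{"fn": "send_rows", "kwargs": {"rows": [[-5,0,0,0],[-10,0,0,0],[-15,0,0,0],[-15,0,0,0],[-15,0,0,0],[-10,0,0,0],[-5,0,0,0],[0,0,0,0]]}}

```text
t: 20.47
ee_pos: [531.5, 150.3, 150.9]
orientation: [-0.788, 1.394, 0.818]
ft_force: [-0.1, 0.4, -2.8]
width: 60.3
```

```bash
python3 go.py 624.5 -193.7 140 59.3
```

```text
t20.47 tcp [531.5 150.3 150.9] xaxis [ 0.01   0.027 -1.   ] jaw yaw 59.3 q6 -0.81 F [-0.1  0.4 -2.8] w 60.3
shift now [   2.5 -255.8 -248.3]
turn -0.001 shift after turn [   2.5 -255.6 -248.5]
```

Request:
{"fn": "send_rows", "kwargs": {"rows": [[0,-5,-5,0],[0,-10,-10,0],[0,-13,-13,0],[0,-13,-13,0],[0,-13,-13,0],[0,-13,-13,0],[0,-13,-13,0],[0,-13,-13,0],[0,-13,-13,0],[0,-13,-13,0]]}}

```text
t: 21.3
ee_pos: [570.2, -20.5, 139.8]
orientation: [-0.79, 1.402, 0.828]
ft_force: [0.7, -0.0, -2.1]
width: 60.0
```

Request:
{"fn": "send_rows", "kwargs": {"rows": [[0,-13,-13,0],[0,-13,-13,0],[0,-13,-13,0],[0,-13,-13,0],[0,-13,-13,0],[0,-12,-12,0],[0,-9,-9,0],[0,-6,-6,0],[0,-3,-3,0],[0,0,0,0]]}}

```text
t: 22.13
ee_pos: [599.5, -164.4, 125.8]
orientation: [-0.78, 1.415, 0.833]
ft_force: [-0.6, -0.2, -1.4]
width: 59.7
```

```bash
python3 go.py 624.5 -193.7 90 59.3
```

```text
t22.13 tcp [ 599.5 -164.4  125.8] xaxis [-0.016  0.029 -0.999] jaw yaw 59.3 q6 -1.35 F [-0.6 -0.2 -1.4] w 59.7
shift now [ 34.6 -37.4 -13.1]
turn 0.0 shift after turn [ 34.6 -37.4 -13. ]
```

Request:
{"fn": "send_rows", "kwargs": {"rows": [[2,-6,-2,0],[5,-10,-3,0],[7,-10,-4,0],[7,-6,-2,0],[6,-3,-1,0],[3,0,0,0],[0,0,0,0],[0,0,0,0]]}}

```text
t: 22.8
ee_pos: [625.0, -191.7, 89.5]
orientation: [-0.78, 1.416, 0.837]
ft_force: [0.6, 0.2, -2.0]
width: 60.2
```

```bash
python3 go.py 624.5 -193.7 45 59.3
```

```text
t22.80 tcp [ 625.  -191.7   89.5] xaxis [-0.018  0.03  -0.999] jaw yaw 59.5 q6 -1.38 F [ 0.6  0.2 -2. ] w 60.2
shift now [44.4 -2.  -2.7]
turn 0.003 shift after turn [44.4 -2.  -2.7]
```

Request:
{"fn": "send_rows", "kwargs": {"rows": [[5,-1,-1,0],[9,-1,-1,0],[10,0,-1,0],[8,0,0,0],[5,0,0,0],[2,0,0,0],[1,0,0,0],[0,0,0,0],[0,0,0,0]]}}

```text
t: 23.55
ee_pos: [623.4, -193.2, 44.7]
orientation: [-0.78, 1.417, 0.839]
ft_force: [0.5, -0.2, -1.7]
width: 59.9
```

```bash
python3 go.py 624.5 -193.7 36 59.3;  python3 - <<'E'
from h import *
cv2.imwrite("pics/side2.png",grab("side")["img"][:,:,::-1])
E
```

```text
t23.55 tcp [ 623.4 -193.2   44.7] xaxis [-0.02   0.031 -0.999] jaw yaw 59.5 q6 -1.39 F [ 0.5 -0.2 -1.7] w 59.9
shift now [ 8.7 -1.5 -0. ]
turn 0.004 shift after turn [ 8.7 -1.5 -0. ]
```

View pics/side2.png

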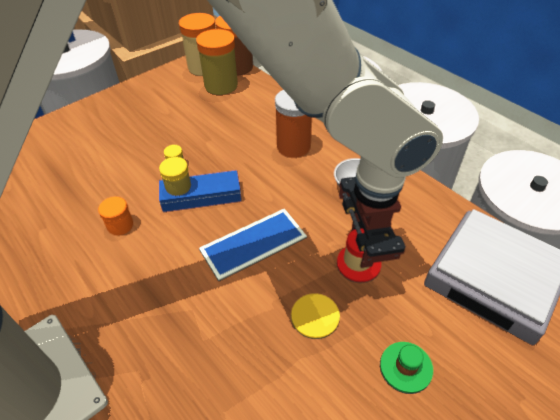

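Request:
{"fn": "send_rows", "kwargs": {"rows": [[1.5,-0.5,0,0],[1.5,-0.5,0,0],[1.5,0,0,0],[1,0,0,0],[0.5,0,0,0],[0,0,0,0],[0,0,0,0]]}}

```text
t: 24.18
ee_pos: [625.4, -193.9, 39.7]
orientation: [-0.781, 1.415, 0.837]
ft_force: [1.5, -0.0, -2.8]
width: 60.3
```

```bash
python3 go.py 624.5 -193.7 36 59.3
```

```text
t24.18 tcp [ 625.4 -193.9   39.7] xaxis [-0.017  0.03  -0.999] jaw yaw 59.5 q6 -1.39 F [ 1.5 -0.  -2.8] w 60.3
shift now [ 3.8  0.7 -0.3]
turn 0.004 shift after turn [ 3.8  0.7 -0.3]
```

Request:
{"fn": "send_rows", "kwargs": {"rows": [[1,0,0,0],[1,0,0,0],[0.7,0,0,0],[0,0,0,0],[0,0,0,0]]}}

```text
t: 24.6
ee_pos: [625.3, -193.8, 36.8]
orientation: [-0.782, 1.415, 0.837]
ft_force: [0.1, -1.0, -1.8]
width: 59.8
```

Request:
{"fn": "send_rows", "kwargs": {"rows": [[0.8,0,0,0],[0.8,0,0,0],[0,0,0,0],[0,0,0,0]]}}

```text
t: 24.93
ee_pos: [625.4, -193.7, 36.2]
orientation: [-0.782, 1.414, 0.837]
ft_force: [-0.8, 0.2, -1.0]
width: 59.7
```

```bash
python3 go.py 624.5 -193.7 36 59.3
```

```text
t24.93 tcp [ 625.4 -193.7   36.2] xaxis [-0.017  0.03  -0.999] jaw yaw 59.5 q6 -1.39 F [-0.8  0.2 -1. ] w 59.7
shift now [ 0.2  0.8 -0.5]
turn 0.004 shift after turn [ 0.2  0.8 -0.5]
```

Request:
{"fn": "send_rows", "kwargs": {"rows": [[0.8,0,0,0],[0.8,0,0,0],[0,0,0,0],[0,0,0,0]]}}

```text
t: 25.27
ee_pos: [625.5, -193.6, 36.1]
orientation: [-0.782, 1.414, 0.837]
ft_force: [0.9, 1.0, -0.8]
width: 60.1
```

Request:
{"fn": "send_rows", "kwargs": {"rows": [[1,0,0,0],[0,0,0,0]]}}

```text
t: 25.43
ee_pos: [625.4, -193.5, 35.9]
orientation: [-0.781, 1.414, 0.838]
ft_force: [0.6, -1.2, -1.2]
width: 59.8
```

Standing on the stand (36 stays put). Release and rise.

Request:
{"fn": "send_rows", "kwargs": {"rows": [[0,0,0,0],[0,0,0,0],[0,0,0,0],[0,0,0,0],[0,0,0,0],[-5,0,0,0],[-10,0,0,0],[-20,0,0,0],[-30,0,0,0],[-30,0,0,0]], "fingers": 1}}

```text
t: 26.27
ee_pos: [623.1, -195.0, 128.3]
orientation: [-0.775, 1.423, 0.846]
ft_force: [0.6, 0.6, 0.2]
width: 87.4
```

Request:
{"fn": "send_rows", "kwargs": {"rows": [[-15,0,0,0],[-5,0,0,0],[0,0,0,0]]}}

```text
t: 26.52
ee_pos: [627.6, -197.3, 158.8]
orientation: [-0.782, 1.414, 0.837]
ft_force: [-0.5, -0.2, -0.6]
width: 87.8
```

```bash
python3 go.py 453.4 200.4 165 59.3; python3 meas.py
```

```text
t26.52 tcp [ 627.6 -197.3  158.8] xaxis [-0.017  0.03  -0.999] jaw yaw 59.5 q6 -1.39 F [-0.5 -0.2 -0.6] w 87.8
shift now [  8.5 351.6 254.6]
turn 0.004 shift after turn [  8.5 352.7 253.1]
top yellow 305 [119. 240.] ztop49.3 circ [509.3 310.4] 21.5 mean [509.4 310.6] rect [509.5 310. ] [41.3 41. ] 46.2
top yellow 95 [344. 253.] ztop10.0 circ [ 478.6 -190.9] 16.5 mean [ 480.4 -190.2] rect [ 479. -189.] [25.7 28.4] 74.4
top yellow 658 [161. 266.] ztop109.0 circ [453.7 200. ] 29.4 mean [453.6 200.4] rect [453.6 200.7] [56.6 54.7] 1.4
top red 769 [339. 190.] ztop74.6 circ [ 622.5 -191. ] 29.1 mean [ 624.2 -183.8] rect [ 624.7 -181.6] [35.9 57.4] 76.4
top blue 2793 [265. 247.] ztop7.7 circ [497.9 -10.2] 102.5 mean [497.1  -9. ] rect [498.2  -9. ] [ 75.9 193. ] 79.9
top blue 1634 [187. 240.] ztop43.3 circ [493.3 176.2] 92.2 mean [510.6 162.9] rect [493.  176.2] [ 62.5 177.6] 59.2
side yellow 539 [172. 161.] ztop110.7 circ [452.2 200.6] 28.9 mean [452.1 200.6] rect [452.1 200.7] [57.7 53.4] 56.8
side yellow 667 [322. 324.] ztop11.6 circ [ 471.7 -231.6] 41.9 mean [ 470.4 -242.9] rect [ 470.4 -244. ] [40.8 83.4] 83.9
side red 1376 [360. 256.] ztop75.7 circ [ 620.1 -195.6] 31.2 mean [ 619.8 -195.4] rect [ 619.6 -195.9] [61.2 57.6] 43.2
side green 1930 [406. 367.] ztop53.0 circ [ 521.1 -396.6] 20.8 mean [ 521.1 -396.3] rect [ 521.6 -396.1] [38.1 40. ] 47.8
side blue 815 [56. 17.] ztop99.0 circ [ 591.8 1197.1] 50.8 mean [ 593.1 1183. ] rect [ 598.1 1197.2] [ 30.  101.1] 1.2
side blue 1902 [204. 191.] ztop44.6 circ [491.6 175.2] 92.2 mean [501.6 163.8] rect [491.2 173.4] [ 68.3 175.3] 58.8
side blue 2523 [251. 243.] ztop9.0 circ [497.5  -8.3] 101.6 mean [493.8  -8.1] rect [497.3  -8. ] [ 74.4 191.7] 79.9
```

Request:
{"fn": "send_rows", "kwargs": {"rows": [[0,8,6,0],[0,14,10,0],[0,18,13,0],[0,18,13,0],[0,18,13,0],[0,18,13,0],[0,18,13,0],[0,18,13,0],[0,18,13,0],[0,18,13,0]]}}

```text
t: 27.45
ee_pos: [529.2, 1.0, 150.1]
orientation: [-0.764, 1.438, 0.851]
ft_force: [-0.2, 0.6, -0.2]
width: 87.7
```

Request:
{"fn": "send_rows", "kwargs": {"rows": [[0,18,13,0],[0,18,13,0],[0,18,13,0],[0,18,13,0],[0,18,13,0],[0,18,13,0],[0,12,9,0],[0,8,6,0],[0,4,3,0],[0,0,0,0]]}}

```text
t: 28.28
ee_pos: [443.7, 162.7, 146.9]
orientation: [-0.761, 1.464, 0.867]
ft_force: [-0.0, -0.3, 0.7]
width: 87.9
```

```bash
python3 go.py 453.4 200.4 165 59.3
```

```text
t28.28 tcp [443.7 162.7 146.9] xaxis [-0.074  0.032 -0.997] jaw yaw 59.5 q6 -0.79 F [-0.  -0.3  0.7] w 87.9
shift now [-17.6  12.2  37.2]
turn 0.003 shift after turn [-17.6  12.4  37.1]
```

Request:
{"fn": "send_rows", "kwargs": {"rows": [[-40,0,0,0],[-40,0,0,0],[0,0,0,0],[0,0,0,0],[0,0,0,0],[40,0,0,0],[40,0,0,0],[0,0,0,0],[0,0,0,0],[0,0,0,0]]}}

```text
t: 29.12
ee_pos: [442.0, 158.0, 142.6]
orientation: [-0.758, 1.475, 0.865]
ft_force: [-0.2, 0.6, -0.1]
width: 87.6
```

```bash
python3 go.py 453.4 200.4 165 59.3
```

```text
t29.12 tcp [442.  158.  142.6] xaxis [-0.083  0.028 -0.996] jaw yaw 59.3 q6 -0.79 F [-0.2  0.6 -0.1] w 87.6
shift now [-22.   13.8  41.9]
turn -0.0 shift after turn [-22.   13.8  41.9]
```

Request:
{"fn": "send_rows", "kwargs": {"rows": [[-40,0,0,0],[-40,0,0,0],[-40,0,0,0],[0,0,0,0],[0,0,0,0],[40,0,0,0],[40,0,0,0],[40,0,0,0],[0,0,0,0],[0,0,0,0]]}}

```text
t: 29.95
ee_pos: [448.6, 158.3, 156.3]
orientation: [-0.759, 1.46, 0.859]
ft_force: [1.3, -0.2, 1.2]
width: 87.7
```

```bash
python3 go.py 453.4 200.4 165 59.3
```

```text
t29.95 tcp [448.6 158.3 156.3] xaxis [-0.067  0.032 -0.997] jaw yaw 59.2 q6 -0.79 F [ 1.3 -0.2  1.2] w 87.7
shift now [-7.7 18.1 38.5]
turn -0.002 shift after turn [-7.7 18.  38.6]
```

Request:
{"fn": "send_rows", "kwargs": {"rows": [[-40,0,0,0],[-40,0,0,0],[-40,0,0,0],[0,0,0,0],[0,0,0,0],[40,0,0,0],[40,0,0,0],[40,0,0,0],[0,0,0,0],[0,0,0,0]]}}

```text
t: 30.78
ee_pos: [454.9, 159.1, 173.9]
orientation: [-0.761, 1.444, 0.853]
ft_force: [0.1, 0.5, 0.5]
width: 87.9
```

Request:
{"fn": "send_rows", "kwargs": {"rows": [[-40,0,0,0],[-40,0,0,0],[-40,0,0,0],[0,0,0,0],[0,0,0,0],[40,0,0,0],[40,0,0,0],[40,0,0,0],[0,0,0,0],[0,0,0,0]]}}

```text
t: 31.62
ee_pos: [462.0, 160.1, 195.2]
orientation: [-0.764, 1.424, 0.846]
ft_force: [0.8, -0.2, -0.6]
width: 87.8
```

```bash
python3 go.py 453.4 200.4 165 59.3
```

```text
t31.62 tcp [462.  160.1 195.2] xaxis [-0.031  0.04  -0.999] jaw yaw 59.2 q6 -0.79 F [ 0.8 -0.2 -0.6] w 87.8
shift now [32.  26.6 29.6]
turn -0.003 shift after turn [32.  26.5 29.6]
```

Request:
{"fn": "send_rows", "kwargs": {"rows": [[3,4,4,0],[5,7,8,0],[7,7,8,0],[6,5,6,0],[3,2,3,0],[0,0,0,0],[0,0,0,0]]}}

```text
t: 32.2
ee_pos: [458.3, 205.4, 179.3]
orientation: [-0.765, 1.412, 0.845]
ft_force: [-0.4, 0.2, -0.8]
width: 87.6
```

```bash
python3 go.py 453.4 200.4 125 59.3
```

```text
t32.20 tcp [458.3 205.4 179.3] xaxis [-0.021  0.044 -0.999] jaw yaw 59.2 q6 -0.71 F [-0.4  0.2 -0.8] w 87.6
shift now [54.1 -0.6 -8.3]
turn -0.001 shift after turn [54.1 -0.6 -8.3]
```

Request:
{"fn": "send_rows", "kwargs": {"rows": [[5,0,-2,0],[10,0,-3,0],[12,0,-2,0],[12,0,-1,0],[8,0,0,0],[4,0,0,0],[0,0,0,0],[0,0,0,0]]}}

```text
t: 32.87
ee_pos: [452.3, 198.6, 123.4]
orientation: [-0.764, 1.413, 0.844]
ft_force: [0.3, -0.2, -0.3]
width: 88.2
```

```bash
python3 go.py 453.4 200.4 70 59.3
```

```text
t32.87 tcp [452.3 198.6 123.4] xaxis [-0.021  0.044 -0.999] jaw yaw 59.2 q6 -0.72 F [ 0.3 -0.2 -0.3] w 88.2
shift now [53.4 -2.2  0.7]
turn -0.003 shift after turn [53.4 -2.2  0.7]
```

Request:
{"fn": "send_rows", "kwargs": {"rows": [[6,-1,0.5,0],[10,-1,0,0],[12,0,0,0],[11,0,0,0],[7,0,0,0],[4,0,0,0],[0,0,0,0],[0,0,0,0]]}}

```text
t: 33.53
ee_pos: [455.7, 200.8, 70.5]
orientation: [-0.765, 1.409, 0.842]
ft_force: [0.5, 0.0, 0.5]
width: 87.8
```

```bash
python3 go.py 453.4 200.4 70 59.3
```

```text
t33.53 tcp [455.7 200.8  70.5] xaxis [-0.017  0.045 -0.999] jaw yaw 59.1 q6 -0.73 F [0.5 0.  0.5] w 87.8
shift now [ 0.5  1.8 -1.6]
turn -0.003 shift after turn [ 0.5  1.8 -1.6]
```

Request:
{"fn": "send_rows", "kwargs": {"rows": [[0.5,2,-1,0],[0,0,0,0],[0,0,0,0]]}}

```text
t: 33.78
ee_pos: [454.0, 201.3, 70.8]
orientation: [-0.765, 1.407, 0.842]
ft_force: [-0.5, 0.5, -0.2]
width: 87.9
```

```bash
python3 go.py 453.4 200.4 70 59.3
```

```text
t33.78 tcp [454.  201.3  70.8] xaxis [-0.015  0.046 -0.999] jaw yaw 59.1 q6 -0.73 F [-0.5  0.5 -0.2] w 87.9
shift now [ 0.7 -0.  -1.1]
turn -0.003 shift after turn [ 0.7 -0.  -1.1]
```

Request:
{"fn": "send_rows", "kwargs": {"rows": [[0,0,0,0],[0,0,0,0],[0,0,0,0],[0,0,0,0],[0,0,0,0],[0,0,0,0],[0,0,0,0]], "fingers": 0.5}}

```text
t: 34.37
ee_pos: [454.8, 201.7, 72.2]
orientation: [-0.765, 1.404, 0.841]
ft_force: [0.1, 0.5, -0.6]
width: 60.2
```

```bash
python3 go.py 453.4 200.4 70 59.3
```

```text
t34.37 tcp [454.8 201.7  72.2] xaxis [-0.013  0.047 -0.999] jaw yaw 59.2 q6 -0.73 F [ 0.1  0.5 -0.6] w 60.2
shift now [ 2.1  0.5 -1.9]
turn -0.003 shift after turn [ 2.1  0.5 -1.9]
```

Request:
{"fn": "send_rows", "kwargs": {"rows": [[-5,0,0,0],[-10,0,0,0],[-15,0,0,0],[-15,0,0,0],[-15,0,0,0],[-10,0,0,0],[-5,0,0,0],[0,0,0,0]]}}

```text
t: 35.03
ee_pos: [453.8, 196.8, 152.8]
orientation: [-0.765, 1.409, 0.842]
ft_force: [0.4, 0.3, -2.8]
width: 60.1
```

```bash
python3 go.py 475.6 -220.3 140 59.3
```

```text
t35.03 tcp [453.8 196.8 152.8] xaxis [-0.017  0.045 -0.999] jaw yaw 59.2 q6 -0.72 F [ 0.4  0.3 -2.8] w 60.1
shift now [  -6.3 -232.5 -347.2]
turn -0.003 shift after turn [  -6.3 -231.6 -347.8]
```

Request:
{"fn": "send_rows", "kwargs": {"rows": [[0,-4,-6,0],[0,-8,-12,0],[0,-8,-12,0],[0,-8,-12,0],[0,-8,-12,0],[0,-8,-12,0],[0,-8,-12,0],[0,-8,-12,0],[0,-8,-12,0],[0,-8,-12,0]]}}

```text
t: 35.87
ee_pos: [456.0, 52.2, 141.5]
orientation: [-0.768, 1.416, 0.85]
ft_force: [0.3, 0.4, -1.3]
width: 60.0
```

Request:
{"fn": "send_rows", "kwargs": {"rows": [[0,-8,-12,0],[0,-8,-12,0],[0,-8,-12,0],[0,-8,-12,0],[0,-8,-12,0],[0,-8,-12,0],[0,-8,-12,0],[0,-8,-12,0],[0,-8,-12,0],[0,-8,-12,0]]}}

```text
t: 36.7
ee_pos: [455.4, -102.5, 127.3]
orientation: [-0.761, 1.43, 0.858]
ft_force: [0.1, 1.4, -2.6]
width: 60.0
```

```bash
python3 go.py 475.6 -220.3 110 59.3
```

```text
t36.70 tcp [ 455.4 -102.5  127.3] xaxis [-0.042  0.044 -0.998] jaw yaw 59.4 q6 -1.34 F [ 0.1  1.4 -2.6] w 60.0
shift now [ 11.2 -78.2 -91.4]
turn 0.002 shift after turn [ 11.2 -78.4 -91.3]
```

Request:
{"fn": "send_rows", "kwargs": {"rows": [[0,-9,-11,0],[0,-9,-11,0],[0,-9,-11,0],[0,-9,-11,0],[0,-8,-10,0],[0,-8,-9,0],[0,-5,-6,0],[0,-3,-3,0],[0,0,0,0],[0,0,0,0]]}}

```text
t: 37.53
ee_pos: [464.7, -203.8, 116.3]
orientation: [-0.752, 1.438, 0.863]
ft_force: [0.5, 1.5, -1.5]
width: 59.8
```

```bash
python3 go.py 475.6 -220.3 70 59.3
```

```text
t37.53 tcp [ 464.7 -203.8  116.3] xaxis [-0.053  0.048 -0.997] jaw yaw 59.2 q6 -1.50 F [ 0.5  1.5 -1.5] w 59.8
shift now [ 44.8 -21.   -9.2]
turn -0.002 shift after turn [ 44.8 -21.   -9.3]
```

Request:
{"fn": "send_rows", "kwargs": {"rows": [[4,-3,-1,0],[7,-6,-2,0],[8,-6,-2,0],[8,-4,-2,0],[7,-2,-1,0],[4,0,0,0],[2,0,0,0],[0,0,0,0],[0,0,0,0]]}}

```text
t: 38.28
ee_pos: [477.2, -218.6, 68.9]
orientation: [-0.752, 1.439, 0.867]
ft_force: [0.6, -0.9, -2.3]
width: 59.8
```

```bash
python3 go.py 475.6 -220.3 48 59.3
```

```text
t38.28 tcp [ 477.2 -218.6   68.9] xaxis [-0.055  0.05  -0.997] jaw yaw 59.4 q6 -1.52 F [ 0.6 -0.9 -2.3] w 59.8
shift now [20.9 -1.  -2.6]
turn 0.001 shift after turn [20.9 -1.  -2.6]
```

Request:
{"fn": "send_rows", "kwargs": {"rows": [[4,-0.5,-1,0],[5,0,-1,0],[5,0,0,0],[4,0,0,0],[2,0,0,0],[1,0,0,0],[0,0,0,0],[0,0,0,0]]}}

```text
t: 38.95
ee_pos: [475.4, -219.6, 46.4]
orientation: [-0.753, 1.438, 0.867]
ft_force: [0.4, 0.0, -1.1]
width: 60.1
```

```bash
python3 go.py 474.8 -219.4 38 59.3;  python3 - <<'E'
from h import *
for n in("side","wrist"): cv2.imwrite(f"pics/{n}3.png",grab(n)["img"][:,:,::-1])
E
```

```text
t38.95 tcp [ 475.4 -219.6   46.4] xaxis [-0.054  0.049 -0.997] jaw yaw 59.4 q6 -1.53 F [ 0.4  0.  -1.1] w 60.1
shift now [ 8.5 -0.  -0.3]
turn 0.001 shift after turn [ 8.5 -0.  -0.3]
```

View pics/side3.png

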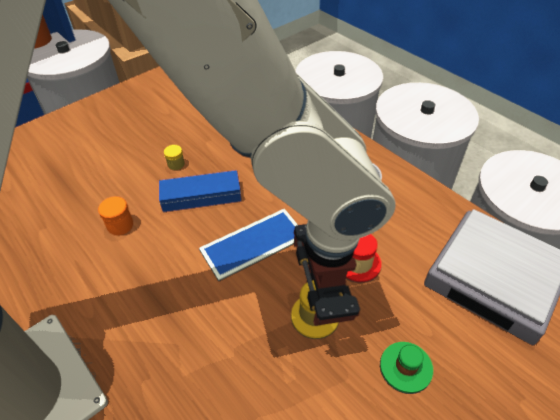

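Yellow jar is over the yellow stand (315,310); red jar (363,250), pot (410,360) stand well. Lower slowly.

Request:
{"fn": "send_rows", "kwargs": {"rows": [[1.5,0,0,0],[1.5,0,0,0],[1.5,0,0,0],[0.8,0,0,0],[0,0,0,0],[0,0,0,0]]}}

```text
t: 39.55
ee_pos: [475.7, -219.5, 41.3]
orientation: [-0.754, 1.437, 0.866]
ft_force: [0.4, -0.5, -1.8]
width: 60.0
```

Request:
{"fn": "send_rows", "kwargs": {"rows": [[1,0,0,0],[0.7,0,0,0],[0,0,0,0],[0,0,0,0]]}}

```text
t: 39.88
ee_pos: [475.6, -219.4, 39.5]
orientation: [-0.754, 1.437, 0.866]
ft_force: [0.1, -0.2, -2.4]
width: 60.4
```

Request:
{"fn": "send_rows", "kwargs": {"rows": [[1,0,0,0],[0.7,0,0,0],[0,0,0,0],[0,0,0,0]]}}

```text
t: 40.22
ee_pos: [475.5, -219.2, 39.1]
orientation: [-0.754, 1.437, 0.866]
ft_force: [0.4, -0.5, -2.4]
width: 60.0
```

```bash
python3 go.py 474.8 -219.4 37 59.3
```

```text
t40.22 tcp [ 475.5 -219.2   39.1] xaxis [-0.053  0.049 -0.997] jaw yaw 59.4 q6 -1.53 F [ 0.4 -0.5 -2.4] w 60.0
shift now [ 2.1  0.3 -0.5]
turn 0.002 shift after turn [ 2.1  0.3 -0.5]
```

Request:
{"fn": "send_rows", "kwargs": {"rows": [[1,0,0,0],[1,0,0,0],[0,0,0,0]]}}

```text
t: 40.47
ee_pos: [474.8, -219.3, 38.3]
orientation: [-0.754, 1.438, 0.867]
ft_force: [0.1, -0.1, -1.6]
width: 59.6
```

Request:
{"fn": "send_rows", "kwargs": {"rows": [[1.5,0,0,0],[0,0,0,0],[0,0,0,0]]}}

```text
t: 40.72
ee_pos: [474.7, -219.5, 37.8]
orientation: [-0.754, 1.438, 0.867]
ft_force: [0.2, -0.1, -2.3]
width: 59.5
```

```bash
python3 go.py 474.8 -219.4 37 59.3
```

```text
t40.72 tcp [ 474.7 -219.5   37.8] xaxis [-0.054  0.048 -0.997] jaw yaw 59.4 q6 -1.53 F [ 0.2 -0.1 -2.3] w 59.5
shift now [ 0.8 -0.1  0.1]
turn 0.002 shift after turn [ 0.8 -0.1  0.1]
```

Request:
{"fn": "send_rows", "kwargs": {"rows": [[1,0,0,0],[1,0,0,0]]}}

```text
t: 40.88
ee_pos: [474.6, -219.3, 37.5]
orientation: [-0.754, 1.438, 0.867]
ft_force: [-4.5, 1.8, 19.4]
width: 59.5
```

Request:
{"fn": "send_rows", "kwargs": {"rows": [[0,0,0,0],[0,0,0,0]]}}

```text
t: 41.05
ee_pos: [474.9, -219.5, 37.9]
orientation: [-0.755, 1.438, 0.867]
ft_force: [0.3, -0.5, -1.9]
width: 59.8
```

Request:
{"fn": "send_rows", "kwargs": {"rows": [[1,0,0,0],[1,0,0,0]]}}

```text
t: 41.22
ee_pos: [474.8, -219.2, 37.5]
orientation: [-0.754, 1.438, 0.868]
ft_force: [-5.2, 1.6, 21.6]
width: 59.3
```

Request:
{"fn": "send_rows", "kwargs": {"rows": [[0,0,0,0],[0,0,0,0]]}}

```text
t: 41.38
ee_pos: [475.0, -219.4, 37.8]
orientation: [-0.755, 1.438, 0.867]
ft_force: [-0.3, 0.9, -1.2]
width: 59.7
```

Request:
{"fn": "send_rows", "kwargs": {"rows": [[0,0,0,0],[0,0,0,0],[0,0,0,0],[0,0,0,0],[0,0,0,0],[-5,0,0,0],[-10,0,0,0],[-20,0,0,0],[-30,0,0,0],[-30,0,0,0]], "fingers": 1}}

```text
t: 42.22
ee_pos: [476.0, -221.8, 130.6]
orientation: [-0.746, 1.446, 0.878]
ft_force: [0.9, -0.6, 0.4]
width: 87.7
```

Request:
{"fn": "send_rows", "kwargs": {"rows": [[-15,0,0,0],[-5,0,0,0],[0,0,0,0]]}}

```text
t: 42.47
ee_pos: [481.1, -224.9, 159.7]
orientation: [-0.753, 1.439, 0.869]
ft_force: [0.4, -0.5, 0.4]
width: 87.6
```

```bash
python3 go.py 493 176.3 150 59.3; python3 meas.py | grep -v "side blue"
```

```text
t42.47 tcp [ 481.1 -224.9  159.7] xaxis [-0.056  0.049 -0.997] jaw yaw 59.5 q6 -1.52 F [ 0.4 -0.5  0.4] w 87.6
shift now [ 28.8 192.  351.4]
turn 0.003 shift after turn [ 28.8 193.  350.9]
top yellow 304 [119. 240.] ztop49.3 circ [509.5 310.4] 21.4 mean [509.5 310.4] rect [509.5 310. ] [41.3 41. ] 46.2
top yellow 504 [355. 259.] ztop74.9 circ [ 471.5 -218.5] 27.1 mean [ 466.9 -215.1] rect [ 466.6 -217. ] [52.5 39.4] 74.4
top red 1084 [344. 191.] ztop74.6 circ [ 622.7 -192.9] 29.8 mean [ 622.2 -192.8] rect [ 621.3 -193.5] [57.2 55.7] 88.6
top blue 2792 [265. 247.] ztop7.7 circ [497.9 -10.2] 102.5 mean [497.1  -8.8] rect [498.1  -9. ] [ 75.9 193.2] 79.9
top blue 2359 [180. 248.] ztop43.2 circ [493.2 176.3] 92.4 mean [491.9 176.9] rect [492.7 175.9] [ 63.7 177.7] 58.8
side yellow 150 [172. 150.] ztop51.5 circ [507.2 310.9] 20.7 mean [507.2 310.9] rect [507.  310.7] [38.4 39.1] 88.4
side green 1931 [406. 367.] ztop53.2 circ [ 520.9 -396.3] 20.8 mean [ 521.  -396.2] rect [ 521.1 -395.6] [38.8 40.4] 86.8
```

Request:
{"fn": "send_rows", "kwargs": {"rows": [[-40,0,0,0],[-40,0,0,0],[-40,0,0,0],[0,0,0,0],[0,0,0,0],[40,0,0,0],[40,0,0,0],[30,0,0,0],[0,0,0,0],[0,0,0,0]]}}

```text
t: 43.4
ee_pos: [473.4, -221.1, 156.2]
orientation: [-0.738, 1.452, 0.886]
ft_force: [0.1, 0.5, 1.0]
width: 87.8
```

Request:
{"fn": "send_rows", "kwargs": {"rows": [[-40,0,0,0],[-40,0,0,0],[-40,0,0,0],[0,0,0,0],[0,0,0,0],[40,0,0,0],[40,0,0,0],[40,0,0,0],[0,0,0,0],[0,0,0,0]]}}

```text
t: 44.23
ee_pos: [475.8, -222.5, 164.0]
orientation: [-0.741, 1.45, 0.883]
ft_force: [0.3, -1.0, 0.8]
width: 87.8
```

```bash
python3 go.py 493 176.1 150 59
```

```text
t44.23 tcp [ 475.8 -222.5  164. ] xaxis [-0.074  0.058 -0.996] jaw yaw 59.5 q6 -1.52 F [ 0.3 -1.   0.8] w 87.8
shift now [ 35.8 185.2 351.8]
turn 0.008 shift after turn [ 35.8 188.  350.3]
```

Request:
{"fn": "send_rows", "kwargs": {"rows": [[-40,0,0,0],[-40,0,0,0],[0,0,0,0],[0,0,0,0],[-20,0,0,0],[0,0,0,0],[0,0,0,0]]}}

```text
t: 44.82
ee_pos: [485.0, -229.4, 275.6]
orientation: [-0.743, 1.448, 0.881]
ft_force: [0.4, -0.1, -0.2]
width: 87.8
```

```bash
python3 go.py
```

```text
t44.82 tcp [ 485.  -229.4  275.6] xaxis [-0.071  0.056 -0.996] jaw yaw 59.5 q6 -1.52 F [ 0.4 -0.1 -0.2] w 87.8
```

Request:
{"fn": "send_rows", "kwargs": {"rows": [[-40,0,0,0],[-40,0,0,0],[-40,0,0,0],[0,0,0,0],[0,0,0,0],[40,0,0,0],[40,0,0,0],[40,0,0,0],[0,0,0,0],[0,0,0,0]]}}

```text
t: 45.65
ee_pos: [481.5, -227.6, 271.5]
orientation: [-0.739, 1.452, 0.885]
ft_force: [-0.5, 0.2, 1.0]
width: 88.2
```

```bash
python3 go.py
```

```text
t45.65 tcp [ 481.5 -227.6  271.5] xaxis [-0.076  0.059 -0.995] jaw yaw 59.4 q6 -1.52 F [-0.5  0.2  1. ] w 88.2
```

Request:
{"fn": "send_rows", "kwargs": {"rows": [[-40,0,0,0],[-40,0,0,0],[-40,0,0,0],[0,0,0,0],[0,0,0,0],[40,0,0,0],[40,0,0,0],[40,0,0,0],[0,0,0,0],[0,0,0,0]]}}

```text
t: 46.48
ee_pos: [485.0, -229.6, 285.3]
orientation: [-0.747, 1.446, 0.877]
ft_force: [0.4, 0.3, 1.4]
width: 88.0
```

```bash
python3 go.py
```

```text
t46.48 tcp [ 485.  -229.6  285.3] xaxis [-0.066  0.054 -0.996] jaw yaw 59.5 q6 -1.52 F [0.4 0.3 1.4] w 88.0
```

Request:
{"fn": "send_rows", "kwargs": {"rows": [[-40,0,0,0],[-40,0,0,0],[-35,0,0,0],[0,0,0,0],[0,0,0,0],[40,0,0,0],[40,0,0,0],[40,0,0,0],[0,0,0,0],[0,0,0,0]]}}

```text
t: 47.32
ee_pos: [490.5, -232.7, 301.2]
orientation: [-0.76, 1.435, 0.861]
ft_force: [0.4, 0.5, 0.5]
width: 87.9
```

Request:
{"fn": "send_rows", "kwargs": {"rows": [[-40,0,0,0],[-40,0,0,0],[-35,0,0,0],[0,0,0,0],[0,0,0,0],[40,0,0,0],[40,0,0,0],[40,0,0,0],[0,0,0,0],[0,0,0,0]]}}

```text
t: 48.15
ee_pos: [495.8, -235.7, 318.4]
orientation: [-0.774, 1.423, 0.846]
ft_force: [0.1, 0.6, 1.8]
width: 87.9
```

Request:
{"fn": "send_rows", "kwargs": {"rows": [[-40,0,0,0],[-40,0,0,0],[-35,0,0,0],[0,0,0,0],[0,0,0,0],[40,0,0,0],[40,0,0,0],[40,0,0,0],[0,0,0,0],[0,0,0,0]]}}

```text
t: 48.98
ee_pos: [500.7, -238.4, 336.1]
orientation: [-0.787, 1.412, 0.83]
ft_force: [0.4, 0.3, 0.4]
width: 88.3
```

Request:
{"fn": "send_rows", "kwargs": {"rows": [[-40,0,0,0],[-40,0,0,0],[-35,0,0,0],[0,0,0,0],[0,0,0,0],[40,0,0,0],[40,0,0,0],[40,0,0,0],[0,0,0,0],[0,0,0,0]]}}

```text
t: 49.82
ee_pos: [505.2, -241.0, 354.1]
orientation: [-0.801, 1.4, 0.814]
ft_force: [0.6, -0.6, 1.0]
width: 88.1
```

```bash
python3 go.py 493 176.1 220 59
```

```text
t49.82 tcp [ 505.2 -241.   354.1] xaxis [ 0.009  0.014 -1.   ] jaw yaw 59.5 q6 -1.52 F [ 0.6 -0.6  1. ] w 88.1
shift now [139.8 222.2 350.9]
turn 0.009 shift after turn [139.8 225.3 348.9]
```

Request:
{"fn": "send_rows", "kwargs": {"rows": [[0,4,6,0.009],[2,7,11,0],[5,8,13,0],[5,8,13,0],[5,8,13,0],[5,8,13,0],[5,8,13,0],[5,8,13,0],[5,8,13,0],[5,8,13,0]]}}

```text
t: 50.65
ee_pos: [512.8, -90.0, 335.4]
orientation: [-0.806, 1.381, 0.782]
ft_force: [0.6, -0.2, -0.3]
width: 87.9
```

Request:
{"fn": "send_rows", "kwargs": {"rows": [[5,8,13,0],[5,8,13,0],[5,8,13,0],[5,8,13,0],[5,8,13,0],[5,8,13,0],[5,8,13,0],[5,8,13,0],[5,8,13,0],[5,8,13,0]]}}

```text
t: 51.48
ee_pos: [521.7, 80.5, 309.2]
orientation: [-0.817, 1.346, 0.767]
ft_force: [0.5, -1.2, 0.3]
width: 87.8
```

```bash
python3 go.py 493 176.1 150 59
```

```text
t51.48 tcp [521.7  80.5 309.2] xaxis [ 0.077  0.008 -0.997] jaw yaw 59.0 q6 -0.90 F [ 0.5 -1.2  0.3] w 87.8
shift now [157.3  83.8  59.6]
turn -0.001 shift after turn [157.3  83.7  59.6]
```

Request:
{"fn": "send_rows", "kwargs": {"rows": [[12,4,3,0],[15,4,3,0],[15,4,3,0],[15,4,3,0],[15,4,3,0],[15,4,3,0],[15,4,3,0],[12,3,2,0],[8,0,0,0],[0,0,0,0]]}}

```text
t: 52.32
ee_pos: [527.4, 135.0, 205.3]
orientation: [-0.824, 1.306, 0.761]
ft_force: [0.2, 0.1, -0.1]
width: 87.7
```

```bash
python3 go.py 493 176.1 150 59
```

```text
t52.32 tcp [527.4 135.  205.3] xaxis [ 0.113  0.02  -0.993] jaw yaw 59.5 q6 -0.80 F [ 0.2  0.1 -0.1] w 87.7
shift now [51.8 55.2 13.7]
turn 0.008 shift after turn [51.8 55.3 13.3]
```

Request:
{"fn": "send_rows", "kwargs": {"rows": [[15,0,0,0],[20,0,0,0],[20,0,0,0],[10,0,0,0],[0,0,0,0],[0,0,0,0]]}}

```text
t: 52.82
ee_pos: [541.9, 139.6, 148.5]
orientation: [-0.825, 1.29, 0.757]
ft_force: [-0.0, 0.3, -0.7]
width: 87.5
```

```bash
python3 go.py 493 176.1 150 59
```

```text
t52.82 tcp [541.9 139.6 148.5] xaxis [ 0.128  0.024 -0.991] jaw yaw 59.5 q6 -0.79 F [-0.   0.3 -0.7] w 87.5
shift now [-6.8 60.3  6.7]
turn 0.009 shift after turn [-6.8 60.3  6.2]
```

Request:
{"fn": "send_rows", "kwargs": {"rows": [[0,-17,-28,0],[0,-17,-28,0],[0,-17,-28,0],[0,-17,-28,0],[0,0,0,0],[0,17,28,0],[0,17,28,0],[0,17,28,0],[0,17,28,0],[0,0,0,0]]}}

```text
t: 53.65
ee_pos: [551.6, 139.4, 164.8]
orientation: [-0.823, 1.27, 0.741]
ft_force: [1.0, 0.6, -0.4]
width: 88.0
```

```bash
python3 go.py 493 176.1 150 59
```

```text
t53.65 tcp [551.6 139.4 164.8] xaxis [ 0.152  0.027 -0.988] jaw yaw 59.2 q6 -0.79 F [ 1.   0.6 -0.4] w 88.0
shift now [ 6.7 70.4  0. ]
turn 0.003 shift after turn [ 6.7 70.4 -0.2]
```

Request:
{"fn": "send_rows", "kwargs": {"rows": [[0,17,-10,0],[0,17,-10,0],[0,17,-10,0],[0,17,-10,0],[0,17,-10,0],[0,0,0,0],[0,0,0,0]]}}

```text
t: 54.23
ee_pos: [454.5, 145.3, 157.2]
orientation: [-0.828, 1.254, 0.741]
ft_force: [-0.2, 0.8, 0.2]
width: 87.9
```

```bash
python3 go.py 493 176.1 150 59
```

```text
t54.23 tcp [454.5 145.3 157.2] xaxis [ 0.165  0.031 -0.986] jaw yaw 59.6 q6 -0.71 F [-0.2  0.8  0.2] w 87.9
shift now [ 14.4 -15.9  44.9]
turn 0.011 shift after turn [ 14.4 -15.4  45.1]
```

Request:
{"fn": "send_rows", "kwargs": {"rows": [[0,-17,10,0],[0,-17,10,0],[0,-17,10,0],[0,-17,10,0],[0,-17,10,0],[0,0,0,0],[0,0,0,0]]}}

```text
t: 54.82
ee_pos: [564.2, 144.6, 180.8]
orientation: [-0.829, 1.243, 0.737]
ft_force: [0.5, -0.9, 0.5]
width: 87.8
```

```bash
python3 go.py 493 176.1 150 59
```

```text
t54.82 tcp [564.2 144.6 180.8] xaxis [ 0.176  0.034 -0.984] jaw yaw 59.6 q6 -0.79 F [ 0.5 -0.9  0.5] w 87.8
shift now [ 18.8  80.6 -12.4]
turn 0.011 shift after turn [ 18.8  80.5 -13.3]
```

Request:
{"fn": "send_rows", "kwargs": {"rows": [[0,0,0,0],[0,0,0,0],[0,0,0,0],[0,0,0,0],[0,0,0,0],[0,0,0,0],[0,0,0,0],[0,0,0,0],[0,0,0,0],[0,0,0,0]]}}

```text
t: 55.65
ee_pos: [560.6, 144.4, 180.4]
orientation: [-0.829, 1.246, 0.738]
ft_force: [-0.1, 0.4, 0.6]
width: 87.6
```

```bash
python3 go.py 493 176.1 150 59; python3 -c "
from workcell import ctrl
o=ctrl.get_obs();print(o['qpos'].round(4),o['qvel'].round(4),o['joint_torque'].round(2))"
```

```text
t55.65 tcp [560.6 144.4 180.4] xaxis [ 0.173  0.033 -0.984] jaw yaw 59.7 q6 -0.79 F [-0.1  0.4  0.6] w 87.6
shift now [ 19.3  77.6 -10.3]
turn 0.011 shift after turn [ 19.3  77.5 -11.2]
[ 0.2359  0.3407  1.8883 -0.0122  0.7356 -0.7892] [ 0.0011 -0.0007  0.0011  0.0005 -0.0006  0.    ] [ 1.000e-02 -4.607e+01 -2.402e+01  1.000e-02 -6.200e-01  1.000e-02]
```

Request:
{"fn": "send_rows", "kwargs": {"rows": [[30,0,0,0],[30,0,0,0],[30,0,0,0],[0,0,0,0],[0,0,0,0],[0,0,0,0]]}}

```text
t: 56.15
ee_pos: [579.2, 148.1, 92.0]
orientation: [-0.829, 1.241, 0.737]
ft_force: [-0.3, -0.2, -0.7]
width: 87.5
```

```bash
python3 go.py 493 176.1 150 59
```

```text
t56.15 tcp [579.2 148.1  92. ] xaxis [ 0.178  0.034 -0.983] jaw yaw 59.7 q6 -0.79 F [-0.3 -0.2 -0.7] w 87.5
shift now [-71.4  79.5 -12.2]
turn 0.012 shift after turn [-71.4  79.4 -13.1]
```

Request:
{"fn": "send_rows", "kwargs": {"rows": [[-30,0,0,0],[-30,0,0,0],[-30,0,0,0],[0,0,0,0],[0,0,0,0],[0,0,0,0]]}}

```text
t: 56.65
ee_pos: [563.9, 145.3, 192.9]
orientation: [-0.83, 1.232, 0.734]
ft_force: [0.2, 0.1, -0.7]
width: 87.7
```

```bash
python3 go.py 493 176.1 150 59
```

```text
t56.65 tcp [563.9 145.3 192.9] xaxis [ 0.187  0.037 -0.982] jaw yaw 59.7 q6 -0.79 F [ 0.2  0.1 -0.7] w 87.7
shift now [ 30.1  81.9 -14.5]
turn 0.013 shift after turn [ 30.1  81.7 -15.5]
```

Request:
{"fn": "send_rows", "kwargs": {"rows": [[0,4,-2,0],[0,8,-5,0],[0,10,-6,0],[0,10,-6,0],[0,10,-6,0],[0,10,-6,0],[0,8,-5,0],[0,5,-3,0],[0,2,-1,0],[0,0,0,0]]}}

```text
t: 57.48
ee_pos: [472.6, 143.9, 170.7]
orientation: [-0.83, 1.246, 0.738]
ft_force: [-0.3, -0.5, -0.7]
width: 87.4
```

```bash
python3 go.py 493 176.1 150 59
```

```text
t57.48 tcp [472.6 143.9 170.7] xaxis [ 0.173  0.033 -0.984] jaw yaw 59.7 q6 -0.73 F [-0.3 -0.5 -0.7] w 87.4
shift now [25.   2.1 35.4]
turn 0.012 shift after turn [25.   2.5 35.4]
```

Request:
{"fn": "send_rows", "kwargs": {"rows": [[0,0,0,0.1],[0,0,0,0.1],[0,0,0,0.1],[0,0,0,0],[0,0,0,0],[0,0,0,-0.1],[0,0,0,-0.1],[0,0,0,-0.1],[0,0,0,0],[0,0,0,0]]}}

```text
t: 58.32
ee_pos: [476.0, 144.4, 171.1]
orientation: [-0.842, 1.238, 0.747]
ft_force: [0.5, -0.7, 0.3]
width: 87.9
```

```bash
python3 go.py 493 176.1 150 59
```

```text
t58.32 tcp [476.  144.4 171.1] xaxis [ 0.177  0.034 -0.984] jaw yaw 60.5 q6 -0.75 F [ 0.5 -0.7  0.3] w 87.9
shift now [24.9  4.3 33.2]
turn 0.027 shift after turn [24.9  5.1 33.1]
```

Request:
{"fn": "send_rows", "kwargs": {"rows": [[0,-4,2,0],[0,-8,5,0],[0,-10,6,0],[0,-10,6,0],[0,-10,6,0],[0,-10,6,0],[0,-8,5,0],[0,-5,3,0],[0,-2,1,0],[0,0,0,0]]}}

```text
t: 59.15
ee_pos: [564.5, 145.2, 187.2]
orientation: [-0.835, 1.237, 0.74]
ft_force: [0.5, 0.9, -0.6]
width: 87.8
```

```bash
python3 go.py 493 176.1 150 59
```

```text
t59.15 tcp [564.5 145.2 187.2] xaxis [ 0.18   0.034 -0.983] jaw yaw 60.1 q6 -0.80 F [ 0.5  0.9 -0.6] w 87.8
shift now [ 24.8  81.6 -13.4]
turn 0.019 shift after turn [ 24.8  81.4 -14.9]
```

Request:
{"fn": "send_rows", "kwargs": {"rows": [[-4,0,0,0],[-8,0,0,0],[-12,0,0,0],[-12,0,0,0],[-12,0,0,0],[-12,0,0,0],[-8,0,0,0],[-5,0,0,0],[-2,0,0,0],[0,0,0,0]]}}

```text
t: 59.98
ee_pos: [545.0, 142.2, 266.9]
orientation: [-0.835, 1.241, 0.742]
ft_force: [0.5, -0.2, -0.6]
width: 87.4
```

```bash
python3 go.py 493 176.1 150 59
```

```text
t59.98 tcp [545.  142.2 266.9] xaxis [ 0.176  0.034 -0.984] jaw yaw 60.1 q6 -0.80 F [ 0.5 -0.2 -0.6] w 87.4
shift now [106.9  77.3 -10.5]
turn 0.019 shift after turn [106.9  77.1 -11.9]
```

Request:
{"fn": "send_rows", "kwargs": {"rows": [[4,0,0,0],[8,0,0,0],[12,0,0,0],[12,0,0,0],[12,0,0,0],[12,0,0,0],[8,0,0,0],[5,0,0,0],[2,0,0,0],[0,0,0,0]]}}

```text
t: 60.82
ee_pos: [556.0, 144.1, 180.3]
orientation: [-0.834, 1.251, 0.745]
ft_force: [-0.0, 0.1, -0.2]
width: 87.6
```

```bash
python3 go.py 493 176.1 150 59
```

```text
t60.82 tcp [556.  144.1 180.3] xaxis [ 0.167  0.032 -0.986] jaw yaw 60.0 q6 -0.79 F [-0.   0.1 -0.2] w 87.6
shift now [20.4 73.8 -7.1]
turn 0.018 shift after turn [20.4 73.6 -8.4]
```

Request:
{"fn": "send_rows", "kwargs": {"rows": [[-35,0,0,0],[-25,0,0,0],[-15,0,0,0],[-8,0,0,0],[-4,0,0,0],[35,0,0,0],[25,0,0,0],[15,0,0,0],[8,0,0,0],[4,0,0,0]]}}

```text
t: 61.65
ee_pos: [558.0, 144.6, 183.2]
orientation: [-0.835, 1.245, 0.743]
ft_force: [0.2, -0.5, 1.5]
width: 87.6
```

```bash
python3 go.py 493 176.1 150 59
```

```text
t61.65 tcp [558.  144.6 183.2] xaxis [ 0.173  0.033 -0.984] jaw yaw 60.1 q6 -0.79 F [ 0.2 -0.5  1.5] w 87.6
shift now [22.6 75.7 -9. ]
turn 0.018 shift after turn [ 22.6  75.5 -10.4]
```

Request:
{"fn": "send_rows", "kwargs": {"rows": [[-35,0,0,0],[-25,0,0,0],[-15,0,0,0],[-8,0,0,0],[-4,0,0,0],[35,0,0,0],[25,0,0,0],[15,0,0,0],[8,0,0,0],[4,0,0,0]]}}

```text
t: 62.48
ee_pos: [558.4, 144.7, 182.9]
orientation: [-0.835, 1.245, 0.744]
ft_force: [0.5, -0.0, 0.4]
width: 87.8
```

```bash
python3 go.py 493 176.1 150 59
```

```text
t62.48 tcp [558.4 144.7 182.9] xaxis [ 0.172  0.033 -0.985] jaw yaw 60.1 q6 -0.79 F [ 0.5 -0.   0.4] w 87.8
shift now [22.2 75.9 -9.2]
turn 0.018 shift after turn [ 22.2  75.7 -10.6]
```

Request:
{"fn": "send_rows", "kwargs": {"rows": [[-15,0,0,0],[15,0,0,0],[-15,0,0,0],[15,0,0,0],[-15,0,0,0],[15,0,0,0],[-15,0,0,0],[15,0,0,0],[-15,0,0,0],[15,0,0,0]]}}

```text
t: 63.32
ee_pos: [560.6, 145.3, 184.2]
orientation: [-0.835, 1.244, 0.743]
ft_force: [1.8, 1.3, 0.4]
width: 88.1
```

```bash
python3 go.py 493 176.1 150 59
```

```text
t63.32 tcp [560.6 145.3 184.2] xaxis [ 0.173  0.033 -0.984] jaw yaw 60.1 q6 -0.79 F [1.8 1.3 0.4] w 88.1
shift now [ 23.   77.7 -11. ]
turn 0.018 shift after turn [ 23.   77.5 -12.4]
```

Request:
{"fn": "send_rows", "kwargs": {"rows": [[-4,0,0,0],[-12,0,0,0],[-20,0,0,0],[-28,0,0,0],[-28,0,0,0],[4,0,0,0],[12,0,0,0],[20,0,0,0],[28,0,0,0],[28,0,0,0]]}}

```text
t: 64.15
ee_pos: [563.4, 146.1, 199.2]
orientation: [-0.836, 1.228, 0.738]
ft_force: [-0.0, -0.2, 0.0]
width: 87.7
```

```bash
python3 go.py 493 176.1 150 59
```

```text
t64.15 tcp [563.4 146.1 199.2] xaxis [ 0.188  0.037 -0.981] jaw yaw 60.1 q6 -0.79 F [-0.  -0.2  0. ] w 87.7
shift now [ 36.1  82.  -15.2]
turn 0.02 shift after turn [ 36.1  81.7 -16.9]
```

Request:
{"fn": "send_rows", "kwargs": {"rows": [[0,3,-5,0],[0,6,-10,0],[0,9,-14,0],[0,9,-14,0],[0,9,-14,0],[0,9,-14,0],[0,9,-14,0],[0,9,-14,0],[0,9,-14,0],[0,9,-14,0]]}}

```text
t: 64.98
ee_pos: [419.6, 74.0, 165.9]
orientation: [-0.836, 1.243, 0.745]
ft_force: [0.2, 0.0, -0.3]
width: 87.8
```

```bash
python3 go.py 493 176.1 150 59; python3 -c "
from workcell import ctrl
o=ctrl.get_obs();print(o['qpos'].round(4))"
```

```text
t64.98 tcp [419.6  74.  165.9] xaxis [ 0.173  0.034 -0.984] jaw yaw 60.2 q6 -0.92 F [ 0.2  0.  -0.3] w 87.8
shift now [ 31.8  -8.7 122.3]
turn 0.02 shift after turn [ 31.8  -6.2 122.5]
[ 0.1399  0.1502  2.2088  0.0165  0.6054 -0.915 ]
```

Request:
{"fn": "send_rows", "kwargs": {"rows": [[0,9,-14,0],[0,9,-14,0],[0,9,-14,0],[0,8,-12,0],[0,8,-12,0],[0,8,-12,0],[0,8,-12,0],[0,8,-12,0]]}}

```text
t: 65.65
ee_pos: [301.5, 17.2, 146.3]
orientation: [-0.836, 1.244, 0.746]
ft_force: [0.7, -0.7, 0.3]
width: 87.7
```

```bash
python3 go.py 493 176.1 150 59; python3 -c "
from workcell import ctrl
o=ctrl.get_obs();print(o['qpos'].round(4))"
```

```text
t65.65 tcp [301.5  17.2 146.3] xaxis [ 0.172  0.034 -0.985] jaw yaw 60.2 q6 -1.13 F [ 0.7 -0.7  0.3] w 87.7
shift now [ 34.6 -83.4 231.9]
turn 0.021 shift after turn [ 34.6 -78.5 233.6]
[-2.1100e-02  1.8000e-03  2.4541e+00  7.6400e-02  5.1490e-01 -1.1275e+00]
```

Request:
{"fn": "send_rows", "kwargs": {"rows": [[0,4,-6,0],[0,4,-6,0],[0,3,-4,0],[0,3,-4,0],[0,3,-4,0],[0,3,-4,0]]}}

```text
t: 66.15
ee_pos: [267.0, 1.9, 140.8]
orientation: [-0.836, 1.243, 0.745]
ft_force: [0.3, -0.0, -0.0]
width: 87.7
```

```bash
python3 go.py 493 176.1 150 59; python3 -c "
from workcell import ctrl
o=ctrl.get_obs();print(o['qpos'].round(4))"
```

```text
t66.15 tcp [267.    1.9 140.8] xaxis [ 0.173  0.034 -0.984] jaw yaw 60.2 q6 -1.23 F [ 0.3 -0.  -0. ] w 87.7
shift now [  35.9 -105.6  262.8]
turn 0.021 shift after turn [  35.9 -100.2  264.9]
[-0.096  -0.0445  2.5208  0.1055  0.4979 -1.227 ]
```

Request:
{"fn": "send_rows", "kwargs": {"rows": [[0,3,-4,0],[0,3,-4,0],[0,3,-4,0],[0,3,-4,0]]}}

```text
t: 66.48
ee_pos: [247.8, -6.5, 137.2]
orientation: [-0.837, 1.243, 0.746]
ft_force: [-0.2, 0.7, 0.5]
width: 87.6
```

```bash
python3 go.py; python3 -c "
from workcell import ctrl
o=ctrl.get_obs();print(o['qpos'].round(4))"
```

```text
t66.48 tcp [247.8  -6.5 137.2] xaxis [ 0.173  0.034 -0.984] jaw yaw 60.2 q6 -1.30 F [-0.2  0.7  0.5] w 87.6
[-0.1483 -0.0684  2.557   0.1264  0.4889 -1.2984]
```

Request:
{"fn": "send_rows", "kwargs": {"rows": [[0,3,-4,0],[0,3,-4,0],[0,3,-4,0]]}}

```text
t: 66.73
ee_pos: [233.4, -12.9, 134.8]
orientation: [-0.836, 1.244, 0.747]
ft_force: [-7.0, 1.0, -3.6]
width: 87.8
```

```bash
python3 go.py; python3 -c "
from workcell import ctrl
o=ctrl.get_obs();print(o['qpos'].round(4))"
```

```text
t66.73 tcp [233.4 -12.9 134.8] xaxis [ 0.172  0.034 -0.985] jaw yaw 60.2 q6 -1.36 F [-7.   1.  -3.6] w 87.8
[-0.195  -0.0871  2.5819  0.1431  0.4882 -1.3596]
```

```bash
python3 -c "
from workcell import ctrl
ctrl.get_image('wrist');o=ctrl.get_obs();print(o['t'],o['qpos'].round(4),o['qvel'].round(3),o['ft_force'].round(1),o['joint_torque'].round(1),o['ee_pos'])"; python3 go.py 493 176.1 150 59
```

```text
66.7833 [-0.1959 -0.0877  2.5815  0.1432  0.4883 -1.3607] [ 0.016  0.01  -0.006 -0.011 -0.007  0.05 ] [ 0.6 -0.6 -1. ] [  0.1 -10.1 -15.6   0.2  -0.5   0.1] [233.75697918 -13.11715854 135.0772721 ]
t66.78 tcp [233.8 -13.1 135.1] xaxis [ 0.173  0.034 -0.984] jaw yaw 60.2 q6 -1.36 F [ 0.6 -0.6 -1. ] w 88.1
shift now [  36.5 -127.4  292.7]
turn 0.022 shift after turn [  36.5 -121.1  295.4]
```

Request:
{"fn": "send_rows", "kwargs": {"rows": [[0,2,-3,0],[0,2,-3,0]]}}

```text
t: 66.95
ee_pos: [231.1, -17.2, 136.8]
orientation: [-0.835, 1.246, 0.748]
ft_force: [0.5, 0.0, 0.4]
width: 87.6
```

```bash
python3 go.py; python3 -c "
from workcell import ctrl
o=ctrl.get_obs();print(o['qpos'].round(4))"
```

```text
t66.95 tcp [231.1 -17.2 136.8] xaxis [ 0.169  0.034 -0.985] jaw yaw 60.2 q6 -1.39 F [0.5 0.  0.4] w 87.6
[-0.2205 -0.0974  2.5808  0.1464  0.5043 -1.3866]
```

Request:
{"fn": "send_rows", "kwargs": {"rows": [[0,4,-2.5,0],[0,4,-2.5,0],[0,4,-2.5,0],[0,4,-2.5,0],[0,4,-2.5,0]]}}

```text
t: 67.37
ee_pos: [220.1, -20.7, 143.9]
orientation: [-0.83, 1.258, 0.756]
ft_force: [0.4, -0.3, 0.0]
width: 87.8
```

```bash
python3 go.py; python3 -c "
from workcell import ctrl
o=ctrl.get_obs();print(o['qpos'].round(4))"
```

```text
t67.37 tcp [220.1 -20.7 143.9] xaxis [ 0.155  0.036 -0.987] jaw yaw 60.1 q6 -1.41 F [ 0.4 -0.3  0. ] w 87.8
[-0.2514 -0.1412  2.5809  0.1383  0.5643 -1.4065]
```

Request:
{"fn": "send_rows", "kwargs": {"rows": [[-5,4,-2.5,0],[-5,4,-2.5,0],[-5,4,-2.5,0],[-5,4,-2.5,0],[-5,4,-2.5,0]]}}

```text
t: 67.78
ee_pos: [194.2, -22.8, 168.8]
orientation: [-0.828, 1.262, 0.761]
ft_force: [0.6, 0.3, -0.1]
width: 87.6
```

```bash
python3 go.py; python3 -c "
from workcell import ctrl
o=ctrl.get_obs();print(o['qpos'].round(4))"
```

```text
t67.78 tcp [194.2 -22.8 168.8] xaxis [ 0.149  0.037 -0.988] jaw yaw 60.2 q6 -1.44 F [ 0.6  0.3 -0.1] w 87.6
[-0.307  -0.2954  2.5809  0.1216  0.7283 -1.4372]
```

Request:
{"fn": "send_rows", "kwargs": {"rows": [[6,2,-1,0],[6,2,-1,0],[6,2,-1,0],[6,2,-1,0],[6,2,-1,0]]}}

```text
t: 68.2
ee_pos: [205.1, -25.3, 153.3]
orientation: [-0.824, 1.272, 0.768]
ft_force: [-1.3, -0.1, -0.5]
width: 87.7
```

```bash
python3 go.py; python3 -c "
from workcell import ctrl
o=ctrl.get_obs();print(o['qpos'].round(4))"
```

```text
t68.20 tcp [205.1 -25.3 153.3] xaxis [ 0.137  0.039 -0.99 ] jaw yaw 60.1 q6 -1.44 F [-1.3 -0.1 -0.5] w 87.7
[-0.2966 -0.2007  2.5806  0.1287  0.6448 -1.4395]
```

Request:
{"fn": "send_rows", "kwargs": {"rows": [[10,5,-2,0],[12,6,-3,0],[12,6,-3,0],[12,6,-3,0],[12,6,-3,0],[10,5,-2,0]]}}

```text
t: 68.7
ee_pos: [221.1, -29.0, 107.3]
orientation: [-0.807, 1.307, 0.799]
ft_force: [0.4, 0.1, 0.9]
width: 87.5
```

```bash
python3 go.py; python3 -c "
from workcell import ctrl
o=ctrl.get_obs();print(o['qpos'].round(4))"
```

```text
t68.70 tcp [221.1 -29.  107.3] xaxis [ 0.092  0.047 -0.995] jaw yaw 60.2 q6 -1.48 F [0.4 0.1 0.9] w 87.5
[-0.2833  0.0435  2.5803  0.165   0.4479 -1.4772]
```

Request:
{"fn": "send_rows", "kwargs": {"rows": [[-3,2,6,0],[-3,4,12,0],[-3,6,14,0],[-3,6,14,0],[-3,6,14,0],[-2,6,14,0],[-2,6,14,0],[0,6,14,0],[0,4,10,0],[0,2,5,0]]}}

```text
t: 69.53
ee_pos: [236.6, 101.6, 126.3]
orientation: [-0.798, 1.326, 0.808]
ft_force: [-0.2, -0.0, -0.2]
width: 88.1
```

```bash
python3 go.py; python3 -c "
from workcell import ctrl
o=ctrl.get_obs();print(o['qpos'].round(4))"
```

```text
t69.53 tcp [236.6 101.6 126.3] xaxis [ 0.071  0.048 -0.996] jaw yaw 59.9 q6 -0.75 F [-0.2 -0.  -0.2] w 88.1
[ 0.3333  0.0251  2.5001  0.0426  0.5339 -0.7469]
```

Request:
{"fn": "send_rows", "kwargs": {"rows": [[0,4,-5,0],[2,5,-6,0],[3,5,-6,0],[4,5,-6,0],[5,5,-6,0],[6,5,-6,0],[6,4,-5,0]]}}

```text
t: 70.12
ee_pos: [202.1, 89.9, 100.9]
orientation: [-0.8, 1.34, 0.812]
ft_force: [-0.0, 0.4, -0.3]
width: 87.6
```

```bash
python3 go.py; python3 -c "
from workcell import ctrl
o=ctrl.get_obs();print(o['qpos'].round(4))"
```

```text
t70.12 tcp [202.1  89.9 100.9] xaxis [ 0.058  0.042 -0.997] jaw yaw 60.0 q6 -0.76 F [-0.   0.4 -0.3] w 87.6
[ 0.3359  0.0703  2.5818  0.0506  0.4212 -0.756 ]
```

Request:
{"fn": "send_rows", "kwargs": {"rows": [[5,6,-7,0],[5,6,-7,0],[5,6,-7,0],[5,5,-6,0]]}}

```text
t: 70.45
ee_pos: [195.0, 89.6, 91.6]
orientation: [-0.799, 1.376, 0.818]
ft_force: [-0.6, 0.1, -0.1]
width: 87.5
```

```bash
python3 go.py 493 176.1 150 59; python3 -c "
from workcell import ctrl
o=ctrl.get_obs();print(o['qpos'].round(4))"
```

```text
t70.45 tcp [195.   89.6  91.6] xaxis [ 0.026  0.029 -0.999] jaw yaw 59.8 q6 -0.74 F [-0.6  0.1 -0.1] w 87.5
shift now [ -48.1 -214.6  226.6]
turn 0.015 shift after turn [ -48.1 -211.2  229.7]
[ 0.3491  0.1136  2.5817  0.0446  0.4122 -0.7358]
```

Request:
{"fn": "send_rows", "kwargs": {"rows": [[5,6,-7,0],[5,5,-6,0],[4,4,-5,0]]}}

```text
t: 70.7
ee_pos: [191.2, 90.1, 84.8]
orientation: [-0.8, 1.397, 0.823]
ft_force: [0.1, -0.5, 0.5]
width: 88.1
```

```bash
python3 go.py 493 176.1 130 59
```

```text
t70.70 tcp [191.2  90.1  84.8] xaxis [ 0.007  0.02  -1.   ] jaw yaw 59.9 q6 -0.72 F [ 0.1 -0.5  0.5] w 88.1
shift now [ -41.2 -217.6  226.8]
turn 0.015 shift after turn [ -41.2 -214.2  230.1]
```

Request:
{"fn": "send_rows", "kwargs": {"rows": [[-5,-3,3,0.015],[-8,-6,6,0],[-8,-9,9,0],[-6,-9,10,0],[-4,-9,10,0],[-3,-9,10,0],[-2,-9,10,0],[0,-9,10,0],[0,-9,10,0],[0,-9,10,0]]}}

```text
t: 71.53
ee_pos: [304.5, 123.3, 120.8]
orientation: [-0.79, 1.412, 0.815]
ft_force: [0.0, 0.2, 0.1]
width: 88.2
```

Request:
{"fn": "send_rows", "kwargs": {"rows": [[0,-9,10,0],[0,-9,10,0],[0,-9,10,0],[0,-9,10,0],[0,-9,10,0],[0,-9,10,0],[0,-9,10,0],[0,-7,7,0],[0,-4,4,0],[0,-2,2,0]]}}

```text
t: 72.37
ee_pos: [417.3, 158.0, 117.3]
orientation: [-0.791, 1.417, 0.818]
ft_force: [0.2, 0.3, 0.1]
width: 88.2
```

```bash
python3 go.py 493 176.1 110 59
```

```text
t72.37 tcp [417.3 158.  117.3] xaxis [-0.008  0.014 -1.   ] jaw yaw 59.2 q6 -0.73 F [0.2 0.3 0.1] w 88.2
shift now [  7.  -55.8  54.2]
turn 0.003 shift after turn [  7.  -55.7  54.4]
```

Tilt is now tiny. Continue to the tin.

Request:
{"fn": "send_rows", "kwargs": {"rows": [[0,-5,5,0],[0,-8,8,0],[0,-9,9,0],[0,-9,9,0],[0,-8,8,0],[0,-5,5,0],[0,-3,3,0],[0,0,0,0],[0,0,0,0]]}}

```text
t: 73.12
ee_pos: [485.4, 175.0, 116.1]
orientation: [-0.791, 1.42, 0.819]
ft_force: [1.0, -0.6, 0.3]
width: 87.9
```

```bash
python3 go.py 493 176.1 60 59
python3 - <<'E'
from h import *
d=grab("side"); cv2.imwrite("pics/side4.png",d["img"][:,:,::-1])
E
python3 meas.py | grep -E "side"
```

```text
t73.12 tcp [485.4 175.  116.1] xaxis [-0.011  0.013 -1.   ] jaw yaw 59.2 q6 -0.74 F [ 1.  -0.6  0.3] w 87.9
shift now [56.  -6.8  4.5]
turn 0.003 shift after turn [56.  -6.8  4.5]
side yellow 1262 [314. 308.] ztop76.5 circ [ 472.4 -219.6] 28.6 mean [ 472.  -219.9] rect [ 472.2 -219.7] [56.4 54.6] 47.1
side red 1362 [360. 256.] ztop75.8 circ [ 619.7 -194.6] 30.9 mean [ 619.7 -195. ] rect [ 619.9 -195.2] [57.9 58. ] 48.0
side green 1932 [406. 367.] ztop53.0 circ [ 520.8 -396.9] 21.1 mean [ 521.3 -396.1] rect [ 521.5 -396. ] [38.1 40.2] 47.8
side blue 803 [56. 17.] ztop98.2 circ [ 593.6 1197.9] 52.3 mean [ 593.2 1183.9] rect [ 597.5 1197.8] [103.3  27.3] 89.5
side blue 802 [10. 50.] ztop4.5 circ [ 448.  1417.7] 19.8 mean [ 449.8 1417.9] rect [ 449.6 1417.2] [35.4 21.3] 72.0
side blue 2296 [199. 191.] ztop44.7 circ [491.6 175.1] 92.2 mean [489.9 173.5] rect [490.6 173.3] [ 68.7 174.6] 59.0
side blue 2520 [251. 243.] ztop9.1 circ [497.5  -8.4] 101.6 mean [493.9  -8.1] rect [497.2  -8. ] [ 74.4 191.6] 79.9
```

View pics/side4.png

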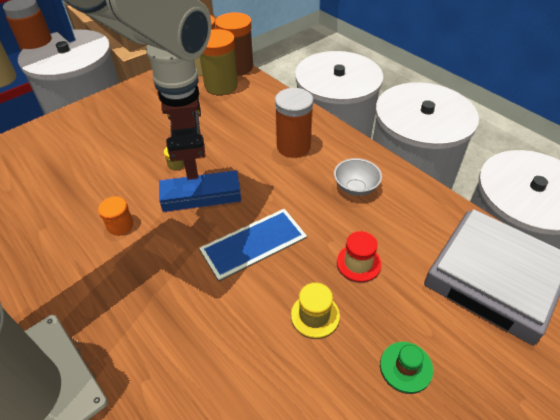

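Request:
{"fn": "send_rows", "kwargs": {"rows": [[5,-3,2,0],[9,-3,2,0],[10,-1,1,0],[10,0,0,0],[9,0,0,0],[6,0,0,0],[3,0,0,0],[0,0,0,0],[0,0,0,0]]}}

```text
t: 74.02
ee_pos: [491.2, 175.7, 56.7]
orientation: [-0.791, 1.424, 0.82]
ft_force: [-0.3, -0.3, 1.5]
width: 87.7
```

```bash
python3 go.py 493 176.1 11 59
```

```text
t74.02 tcp [491.2 175.7  56.7] xaxis [-0.015  0.012 -1.   ] jaw yaw 59.2 q6 -0.74 F [-0.3 -0.3  1.5] w 87.7
shift now [45.6 -2.2  1.1]
turn 0.004 shift after turn [45.6 -2.2  1.2]
```

Request:
{"fn": "send_rows", "kwargs": {"rows": [[5,-1,1,0],[9,-1,0,0],[10,0,0,0],[9,0,0,0],[5,0,0,0],[3,0,0,0],[1,0,0,0],[0,0,0,0],[0,0,0,0]]}}

```text
t: 74.77
ee_pos: [493.4, 176.2, 10.3]
orientation: [-0.791, 1.423, 0.82]
ft_force: [-0.3, 0.1, -0.5]
width: 88.1
```

```bash
python3 go.py 493 176.1 11 59
```

```text
t74.77 tcp [493.4 176.2  10.3] xaxis [-0.014  0.012 -1.   ] jaw yaw 59.2 q6 -0.75 F [-0.3  0.1 -0.5] w 88.1
shift now [-0.7  0.3 -0.3]
turn 0.004 shift after turn [-0.7  0.3 -0.3]
```

Request:
{"fn": "send_rows", "kwargs": {"rows": [[0,0,0,0],[0,0,0,0],[0,0,0,0],[0,0,0,0],[0,0,0,0],[0,0,0,0],[0,0,0,0]], "fingers": 0.5}}

```text
t: 75.35
ee_pos: [494.0, 176.5, 11.4]
orientation: [-0.791, 1.421, 0.819]
ft_force: [-0.1, 0.7, -2.3]
width: 63.9
```

Request:
{"fn": "send_rows", "kwargs": {"rows": [[-4,0,0,0],[-8,0,0,0],[-10,0,0,0],[-10,0,0,0],[-10,0,0,0],[-8,0,0,0],[-4,0,0,0],[0,0,0,0],[0,0,0,0]]}}

```text
t: 76.1
ee_pos: [494.8, 175.7, 72.7]
orientation: [-0.792, 1.42, 0.819]
ft_force: [-0.2, -0.4, -2.7]
width: 63.9
```

```bash
python3 go.py 497.8 -9 65 79.7
```

```text
t76.10 tcp [494.8 175.7  72.7] xaxis [-0.011  0.013 -1.   ] jaw yaw 59.2 q6 -0.74 F [-0.2 -0.4 -2.7] w 63.9
shift now [   5.3  -97.2 -157.2]
turn -0.358 shift after turn [   5.3  -36.  -181.3]
```

Request:
{"fn": "send_rows", "kwargs": {"rows": [[0,0,0,-0.02],[0,0,0,-0.04],[0,0,0,-0.045],[0,0,0,-0.045],[0,0,0,-0.045],[0,0,0,-0.045],[0,0,0,-0.045],[0,0,0,-0.035],[0,0,0,-0.02],[0,0,0,0]]}}

```text
t: 76.93
ee_pos: [491.6, 174.7, 68.3]
orientation: [-1.066, 1.293, 1.1]
ft_force: [-0.6, 0.6, -2.5]
width: 64.1
```

```bash
python3 go.py 497.8 -9 65 79.8
```

```text
t76.93 tcp [491.6 174.7  68.3] xaxis [-0.019  0.01  -1.   ] jaw yaw 80.2 q6 -1.11 F [-0.6  0.6 -2.5] w 64.1
shift now [   1.2  -37.4 -180. ]
turn 0.007 shift after turn [   1.2  -38.6 -179.7]
```

Request:
{"fn": "send_rows", "kwargs": {"rows": [[0,-1,-5,0],[0,-2,-9,0],[0,-3,-12,0],[0,-3,-12,0],[0,-3,-12,0],[0,-3,-12,0],[0,-3,-12,0],[0,-3,-12,0],[0,-3,-12,0],[0,-3,-12,0]]}}

```text
t: 77.77
ee_pos: [498.6, 49.2, 66.3]
orientation: [-1.064, 1.296, 1.098]
ft_force: [0.5, -0.3, -3.2]
width: 63.9
```

Request:
{"fn": "send_rows", "kwargs": {"rows": [[0,-3,-12,0],[0,-3,-12,0],[0,-2,-11,0],[0,-1,-8,0],[0,-1,-5,0],[0,0,-2,0],[0,0,0,0],[0,0,0,0]]}}

```text
t: 78.43
ee_pos: [498.2, -14.3, 66.2]
orientation: [-1.057, 1.301, 1.09]
ft_force: [-0.7, 0.0, -2.7]
width: 63.8
```

```bash
python3 go.py 497.8 -9 40 79.8
```

```text
t78.43 tcp [498.2 -14.3  66.2] xaxis [-0.02   0.009 -1.   ] jaw yaw 79.4 q6 -1.45 F [-0.7  0.  -2.7] w 63.8
shift now [26.3  0.8  5. ]
turn -0.007 shift after turn [26.3  0.8  5. ]
```

Request:
{"fn": "send_rows", "kwargs": {"rows": [[3,0,1,-0.007],[6,0,2,0],[7,0,1,0],[5,0,0,0],[3,0,0,0],[1,0,0,0],[0,0,0,0],[0,0,0,0]]}}

```text
t: 79.1
ee_pos: [497.8, -7.1, 37.5]
orientation: [-1.064, 1.297, 1.1]
ft_force: [-0.5, -0.1, -3.1]
width: 63.6
```

```bash
python3 go.py 497.8 -9 20 79.8
```

```text
t79.10 tcp [497.8  -7.1  37.5] xaxis [-0.022  0.009 -1.   ] jaw yaw 80.1 q6 -1.45 F [-0.5 -0.1 -3.1] w 63.6
shift now [17.5 -0.7 -2. ]
turn 0.005 shift after turn [17.5 -0.7 -1.9]
```

Request:
{"fn": "send_rows", "kwargs": {"rows": [[3,0,-1,0],[4,0,-0.5,0],[4,0,0,0],[3,0,0,0],[1,0,0,0],[0.5,0,0,0],[0,0,0,0],[0,0,0,0]]}}

```text
t: 79.77
ee_pos: [497.6, -8.9, 20.6]
orientation: [-1.064, 1.297, 1.099]
ft_force: [0.4, -0.8, -3.0]
width: 64.3
```

```bash
python3 go.py 497.8 -9 17 79.8
```

```text
t79.77 tcp [497.6  -8.9  20.6] xaxis [-0.021  0.009 -1.   ] jaw yaw 80.0 q6 -1.46 F [ 0.4 -0.8 -3. ] w 64.3
shift now [ 3.6 -0.3 -0.1]
turn 0.004 shift after turn [ 3.6 -0.3 -0.1]
```

Request:
{"fn": "send_rows", "kwargs": {"rows": [[1,0,0,0],[1,0,0,0],[0.7,0,0,0],[0,0,0,0],[0,0,0,0]]}}

```text
t: 80.18
ee_pos: [498.0, -8.9, 18.1]
orientation: [-1.065, 1.296, 1.099]
ft_force: [-0.4, -0.3, -3.2]
width: 63.7
```

Request:
{"fn": "send_rows", "kwargs": {"rows": [[1,0,0,0],[0.5,0,0,0],[0,0,0,0],[0,0,0,0]]}}

```text
t: 80.52
ee_pos: [498.2, -8.9, 17.8]
orientation: [-1.065, 1.295, 1.098]
ft_force: [0.8, -0.2, -3.6]
width: 64.0
```

Request:
{"fn": "send_rows", "kwargs": {"rows": [[1,0,0,0],[0.5,0,0,0],[0,0,0,0],[0,0,0,0]]}}

```text
t: 80.85
ee_pos: [498.5, -8.9, 17.6]
orientation: [-1.066, 1.295, 1.098]
ft_force: [-0.4, 1.1, -4.1]
width: 64.0
```

```bash
python3 go.py 497.8 -9 17 79.8;python3 meas.py | grep blue
```

```text
t80.85 tcp [498.5  -8.9  17.6] xaxis [-0.018  0.009 -1.   ] jaw yaw 80.1 q6 -1.46 F [-0.4  1.1 -4.1] w 64.0
shift now [ 0.6  0.6 -0.2]
turn 0.004 shift after turn [ 0.6  0.6 -0.2]
side blue 804 [56. 17.] ztop98.1 circ [ 594.9 1196.7] 53.7 mean [ 594.  1180.9] rect [ 598.7 1196.9] [ 29.6 106.5] 2.1
side blue 801 [10. 50.] ztop6.0 circ [ 447.3 1419.5] 17.8 mean [ 448.1 1417.4] rect [ 448.7 1418.1] [31.8 19.8] 45.3
side blue 2061 [242. 244.] ztop50.5 circ [492.8 -12.5] 92.6 mean [462.1  -6.2] rect [493.7 -11.7] [ 67.2 178.8] 79.9
```

Touching down (movement stops at 17.6). Release and rise.

Request:
{"fn": "send_rows", "kwargs": {"rows": [[0.7,0,0,0],[0,0,0,0]]}}

```text
t: 81.12
ee_pos: [498.5, -8.9, 17.5]
orientation: [-1.066, 1.295, 1.098]
ft_force: [-0.2, 0.5, -2.4]
width: 63.8
```

Request:
{"fn": "send_rows", "kwargs": {"rows": [[0,0,0,0],[0,0,0,0],[0,0,0,0],[0,0,0,0],[0,0,0,0],[-3,0,0,0],[-8,0,0,0],[-15,0,0,0],[-25,0,0,0],[-30,0,0,0]], "fingers": 1}}

```text
t: 81.95
ee_pos: [496.5, -9.4, 97.2]
orientation: [-1.061, 1.303, 1.105]
ft_force: [0.9, 0.7, -0.2]
width: 87.6
```

Request:
{"fn": "send_rows", "kwargs": {"rows": [[-30,5,15,0],[-25,5,20,0],[-15,5,25,0],[-10,5,25,0],[0,5,25,0],[0,5,25,0],[0,5,25,0],[0,3,12,0],[0,1,5,0],[0,0,0,0]]}}

```text
t: 82.78
ee_pos: [494.5, 178.7, 198.8]
orientation: [-1.064, 1.286, 1.092]
ft_force: [-1.2, -0.7, 0.4]
width: 88.0
```

```bash
python3 go.py; python3 meas.py
python3 - <<'E'
from h import *
for n in("side","top"): cv2.imwrite(f"pics/{n}5.png",grab(n)["img"][:,:,::-1])
E
```

```text
t82.78 tcp [494.5 178.7 198.8] xaxis [-0.01   0.013 -1.   ] jaw yaw 79.9 q6 -1.09 F [-1.2 -0.7  0.4] w 88.0
top yellow 1119 [357. 256.] ztop74.9 circ [ 474.1 -219.4] 29.9 mean [ 474.1 -219.5] rect [ 473.6 -219.5] [56.1 57.6] 88.5
top red 1080 [344. 191.] ztop74.4 circ [ 622.7 -192.9] 29.8 mean [ 622.1 -192.8] rect [ 621.4 -193.5] [57.2 55.8] 88.6
top green 1034 [430. 234.] ztop51.6 circ [ 523.8 -396.7] 20.2 mean [ 523.6 -396.5] rect [ 523.7 -397.1] [39.3 38.1] 89.6
top blue 2782 [265. 247.] ztop49.2 circ [497.4 -10.6] 93.3 mean [496.2  -9.5] rect [497.3  -9.7] [ 63.7 179.5] 79.8
side yellow 148 [172. 150.] ztop51.1 circ [507.4 311.3] 20.8 mean [507.6 311.5] rect [508.  311.5] [39.7 37.3] 21.3
side yellow 1261 [314. 308.] ztop76.6 circ [ 472.2 -220.5] 29.3 mean [ 471.8 -219.9] rect [ 471.9 -219.7] [56.3 55.3] 86.9
side red 1361 [360. 256.] ztop75.8 circ [ 620.8 -195.6] 30.9 mean [ 619.8 -195.1] rect [ 619.9 -195.2] [57.9 58. ] 48.0
side green 1930 [406. 367.] ztop53.1 circ [ 520.7 -396.6] 21.1 mean [ 521.2 -396.1] rect [ 521.4 -395.9] [38.1 40.5] 47.8
side blue 803 [56. 17.] ztop98.4 circ [ 593.4 1197.4] 55.2 mean [ 593.7 1183. ] rect [ 597.7 1197.5] [ 26.7 108.9] 1.2
side blue 801 [10. 50.] ztop5.5 circ [ 448.9 1419.3] 17.0 mean [ 448.6 1419. ] rect [ 450.6 1418.7] [33.7 21.2] 72.0
side blue 3218 [251. 238.] ztop50.4 circ [492.8 -13.2] 94.1 mean [490.9 -12. ] rect [493.6 -12.4] [ 67.4 179.2] 80.1
```

View pics/top5.png

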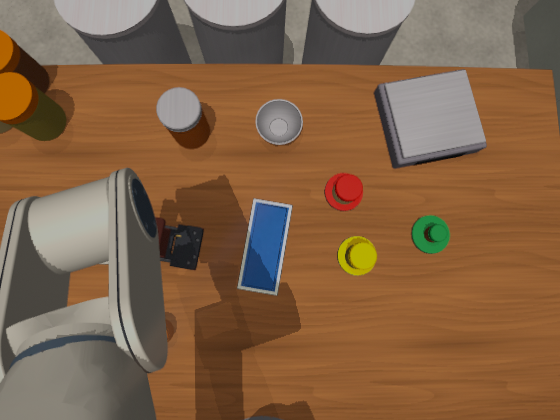

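View pics/side5.png

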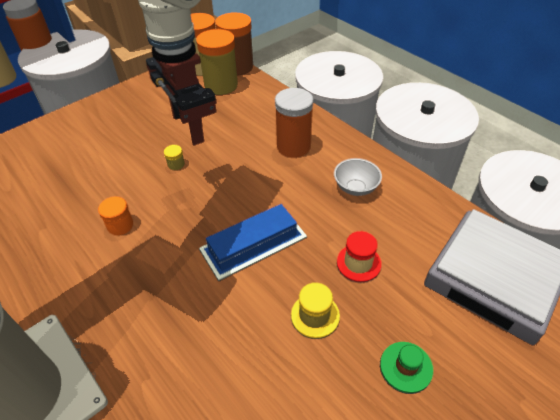

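Request:
{"fn": "send_rows", "kwargs": {"rows": [[0,0,0,0],[0,0,0,0],[0,0,0,0],[0,0,0,0]]}}

```text
t: 83.32
ee_pos: [494.4, 173.9, 197.6]
orientation: [-1.059, 1.292, 1.088]
ft_force: [-0.0, -0.0, -0.2]
width: 87.8
```

```bash
python3 -c "
from workcell import ctrl
print(ctrl.close_job())"
```

```text
the job is handed in; nothing more can be done
None
```

I took the stack apart and set up the display: the green pot, red jar and yellow jar stand on their own stands and the blue tin lies on the tray. I handed the job in at about 83 s of the 134 s allowed. The hand-in gives no verdict.

**Final checks (top camera):**

| Item | Offset from centre | Height of its top |
|---|---|---|
| Yellow jar | about 2 mm | 75 mm |
| Red jar | about 3 mm | 74 mm |
| Green pot | about 1.5 mm | 52 mm |
| Tin | about 1 mm, about 0.1° off the tray's length | 49 mm |

- **Heights:** these match upright pieces standing on the stands, and the tin flat on the tray.
- **Camera agreement:** the side camera reads the two jars and the tin 2–5 mm differently from the top one, in line with its bias earlier in the job. All offsets stay well inside 12 mm.
- **Big jar and bowl:** both look unmoved in the pictures. I did not measure them again at the end.

**What did not go smoothly:**
- **Tool tilt:** the tool slowly tilted during fast moves, to about 0.19 rad at worst, with the gripper empty.
- **Joint limit:** I took the tilt out by pushing gently against the inner reach limit. Joint 3 read up to 2.582 there, against the stated 2.58, so it may have gone about 0.002 rad past its range.
- **Yellow jar:** it pressed on its stand with about 20 N on setting down, under the 40 N limit.

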